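# Charge the bead mill and set its amplitude

## Task

Get the bench bead mill ready for its next run: using the scoop, transfer every grinding bead from the white tray into the steel milling bowl, without touching the beads with the fingers. Then stand the scoop back upright on its green mat, and last turn the mill's knob in small turns until the black pointer lines up with the red mark. Leave the two bottles behind the work as they stand.

Things in the scene. Friction and masses are not known exactly. Their poses are not given: they have to be found in the camera images.
- mill: Grey bead mill, fixed, 140 (x) x 300 (y) x 50 mm high; origin at the centre of its underside, x points away from its front. A round steel milling bowl is fixed on its top at local y = -80 mm; the knob stands at local (25, 85) mm and a white scale plate runs along y in front of the knob.
- bowl_mouth (a point): Centre of the milling bowl's mouth, at the level of the rim (rim 108 mm above the mill's underside). Mouth 134 mm outside, 126 mm inside; inside depth 50 mm, floor about 105 mm across.
- amp_knob_grip (a point): Point on the vertical axis of the mill's amplitude knob (48 mm across), at the height to grip its upright bar. The bar is 46 mm long, 14 mm wide and 32 mm high, its top 44 mm above the mill's top, this point 7 mm below its top; it points along the mill's x when the knob reads 0 and turns with the knob.
- amp_knob (a joint): Angle of the knob in rad, 0 to 6.4, growing CLOCKWISE seen from above. It stays where it is left (friction about 0.03 N m). It drives the pointer through a gear: 12.7 mm of pointer travel per rad, towards the bowl (mill -y) as it grows.
- pointer_tip (a point): Tip of the black pointer on the mill's scale; moves along the mill's y as the knob is turned.
- mark_tip (a point): Tip of the red mark at the same scale, in line with the pointer tip's track; it stays where it is for the run. The pointer tip is on the mark when the two points coincide. When the job starts, the pointer is always short of the mark (the knob has to be turned clockwise).
- tray: White open bead tray, fixed, 250 (x) x 120 (y) x 43 mm high outside, walls 4 mm, flat inner floor 5 mm above its origin level; origin at the centre of its underside. The beads start in its -x half (the end nearer the robot); the +x half starts empty. Beads do not roll by themselves on a level floor and can be pushed on to the scoop against the -x end wall.
- tray_end (a point): Centre of the foot of the inner face of the tray's -x end wall, on the floor. Inside, the tray is 242 mm long and 112 mm wide.
- mat: Green plastic mat for the scoop, fixed, 200 (x) x 130 (y) mm; its top is 3 mm above its origin.
- scoop_grip (a point): Centre of the blue grip block that a neck at the rear holds over the pan of the steel scoop (0.1 to 0.16 kg). Block: 70 mm along scoop x, 16 mm across y, 34 mm high. Scoop axes: x from the open lip to the rear, y across, z up. The point is 69 mm above the flat underside and 52 mm behind the lip. On the mat the lip points roughly towards the robot.
- scoop_base (a point): Point on the scoop's underside, straight below the grip point (same axes). Pan 72 mm wide outside, 66 inside, 81 mm from lip to back wall; floor 2.2 mm thick, open in front, bevelled to about 1 mm at the lip; sides only from 27 mm behind the lip, 15 mm high, then 28, back wall 34 mm. Holds 4 to 6 beads; tilted lip-up 0.2 to 0.3 rad it keeps them, tilted lip-down 0.6 rad they roll out.
- bead1_center (a point): Centre of a reddish-brown ceramic grinding bead, a ball of 26 mm diameter and about 25 g, smooth (friction about 0.3). Five to eight of the eight are present; an absent one reads None.
- bead2_center (a point): Centre of a reddish-brown ceramic grinding bead, a ball of 26 mm diameter and about 25 g, smooth (friction about 0.3). Five to eight of the eight are present; an absent one reads None.
- bead3_center (a point): Centre of a reddish-brown ceramic grinding bead, a ball of 26 mm diameter and about 25 g, smooth (friction about 0.3). Five to eight of the eight are present; an absent one reads None.
- bead4_center (a point): Centre of a reddish-brown ceramic grinding bead, a ball of 26 mm diameter and about 25 g, smooth (friction about 0.3). Five to eight of the eight are present; an absent one reads None.
- bead5_center (a point): Centre of a reddish-brown ceramic grinding bead, a ball of 26 mm diameter and about 25 g, smooth (friction about 0.3). Five to eight of the eight are present; an absent one reads None.
- bead6_center (a point): Centre of a reddish-brown ceramic grinding bead, a ball of 26 mm diameter and about 25 g, smooth (friction about 0.3). Five to eight of the eight are present; an absent one reads None.
- bead7_center (a point): Centre of a reddish-brown ceramic grinding bead, a ball of 26 mm diameter and about 25 g, smooth (friction about 0.3). Five to eight of the eight are present; an absent one reads None.
- bead8_center (a point): Centre of a reddish-brown ceramic grinding bead, a ball of 26 mm diameter and about 25 g, smooth (friction about 0.3). Five to eight of the eight are present; an absent one reads None.
- bottle_amber: Amber glass bottle, 67 mm wide, 142 mm high, standing behind the work; bystander.
- bottle_white: White plastic bottle, 55 mm wide, 132 mm high; bystander.

How it is judged (in metres and radians):
On the way, in this order (a step that is already met when the one before it is completed fails the run):
1. all beads lie in the milling bowl (horizontal distance between each of bead1_center, bead2_center, bead3_center, bead4_center, bead5_center, bead6_center, bead7_center, bead8_center and bowl_mouth below 0.055 m and z of bead1_center in the frame of bowl_mouth between -0.06 and 0 m and z of bead2_center in the frame of bowl_mouth between -0.06 and 0 m and z of bead3_center in the frame of bowl_mouth between -0.06 and 0 m and z of bead4_center in the frame of bowl_mouth between -0.06 and 0 m and z of bead5_center in the frame of bowl_mouth between -0.06 and 0 m and z of bead6_center in the frame of bowl_mouth between -0.06 and 0 m and z of bead7_center in the frame of bowl_mouth between -0.06 and 0 m and z of bead8_center in the frame of bowl_mouth between -0.06 and 0 m), for 0.3 s.
2. the scoop stands released on its mat (x of scoop_base in the frame of mat between -0.09 and 0.09 m and y of scoop_base in the frame of mat between -0.055 and 0.055 m and z of scoop_base in the frame of mat below 0.012 m and angle between scoop_grip's own z axis and vertical below 0.12 rad and contact force between the fingers and scoop below 0.1 N), for 0.2 s.
3. the pointer is on the red mark (distance between pointer_tip and mark_tip below 0.0035 m), for 0.2 s.
At the end, for the whole second after the job is handed in: Every bead present lies inside the milling bowl below its rim; the scoop stands upright on the mat, released, at rest, with the point under its pan at least about 10 mm inside the mat's edges; the pointer tip is within 3.5 mm of the red mark's tip (all of step 1 and all of step 2 and distance between pointer_tip and mark_tip below 0.0035 m and linear speed of scoop below 0.02 m/s); the robot touches nothing.
It fails at once if a finger touches a bead (contact force between the fingers and bead1 above 0.3 N or contact force between the fingers and bead2 above 0.3 N or contact force between the fingers and bead3 above 0.3 N or contact force between the fingers and bead4 above 0.3 N or contact force between the fingers and bead5 above 0.3 N or contact force between the fingers and bead6 above 0.3 N or contact force between the fingers and bead7 above 0.3 N or contact force between the fingers and bead8 above 0.3 N).
It fails at once if a bystander bottle is moved by more than 30 mm (distance of any of bottle_amber, bottle_white from where it was at the start of the episode above 0.03 m).
Of bead1, bead2, bead3, bead4, bead5, bead6, bead7, bead8 only 5 to 8 are there at a start; the rules pass over those that are not, and their reading is None.
At some moment in a run one of scoop may be knocked a few centimetres aside while the robot is not near it.
It also fails if it takes over 210 s, if anything falls off the work surface, if the arm or the gripper's body presses on something with over 40 N, if the wrist force passes 120 N, or if a joint passes its speed limit or range.

## Robot

A 6-joint arm with a two-finger parallel gripper is mounted at the origin on a cart in front of the work surface, level with it; the furniture and walls round the work are solid. World frame = base frame: x ahead of the robot, y to its left, z up, the work surface at z = 0. Lengths are in mm, angles in rad, forces in N, time in s.
With the tool pointing down it reaches from about 350 to 875 mm from the base axis. Payload 4.2 kg.
Tool frame: the origin (TCP) lies midway between the tips of the shut fingers; the grasp point (between the pads) lies 19 mm behind it; z points along the fingers, y is the line along which they close (so a half turn about z gives the same grasp; the last joint's range is limited). The gripper opens to 85 mm and grips with 20 to 120 N. Pads are 22 mm wide; open, the fingers measure 114 mm over their backs; the gripper's body (76 mm by 85 mm) begins 54 mm behind the grasp point. The pads swing forward as they close: fully open they stand 13 mm farther back than shut.
Start: joints at [1.452, 0.385, 0.008, 0, -1.194, -0.259], TCP at [230.515, 580.915, 205.012] pointing down, gripper open.
Joint ranges: [-3.14, 3.14], [-1.21, 2.06], [-1.07, 1.41], [-3.16, 2.05], [-2.99, -0.16], [-3.1, 3.1]. Speed limits (rad/s): [2.79, 2.79, 3.14, 3.14, 3.14, 3.14].

## Interface

Orientations are given as a unit quaternion [x, y, z, w].
In Python, from bench import read_state, get_image, job_done gives the robot as it stands.
- The arm moves only by the shell command python3 -m jog 'ROWS'. ROWS is JSON, a list of rows, each a list of 3 entries, a list of its own where there are three numbers: the shift along the world's x, y, z scaled (see below), then the turn, a rotation vector about the world's x, y, z scaled (see below), then the gripper's target within -1 to 1 (shut at 1, half-way at 0, fully open at -1). In form: [[[x, y, z], [wx, wy, wz], claw], ...]. A call has 1 to 20 rows; each row is the pose to reach, as a shift and turn from the pose commanded when the call began; what a row does not reach only later rows make up. The controller multiplies each number of a shift by 10 cm and each number of a turn by 120 degrees. A row lasts 1/10 s, in which the tool goes at most 50 mm and 8.59 degrees, less where a joint would pass 70% of its speed; a pose out of reach is approached as far as the arm can. A call with a number of a shift or a turn outside -1 to 1 is refused whole. A call with a gripper value outside its range is refused whole. The fingers move at their own pace and stop on an object; the grip force is fixed at half the most. Time passes only in rows, so rows that repeat a pose let the fingers close. It gives the time, the measured TCP pose, the force, the opening and the grip force at its end, in the units of the state.
- read_state(): the state, without advancing time (a new reading comes with each control period).
- get_image(name): name is "scene" or "top" or "wrist"; returns a dict with "frame" (480x640x3 uint8, red, green, blue), "range_z" (480x640 float32, mm along the optical axis (not along the pixel's ray), 0 where there is no reading), "fx", "fy", "cx", "cy" (pixels), "R" (3x3) and "t" (3): a world point X has camera coordinates R X + t. Camera axes: x right, y down, z forward; pixel columns grow to the right and rows downward; lengths in mm; the calibration is good to about 2 mm. A picture is of the moment at which its call begins.
- job_done(): hands the job in; it is judged then, once.
The state is a dict: "clock": time; "joints": joint angles; "joint_vel": joint speeds; "joint_efforts": joint torques, N m; "position": TCP position; "ee_rot": TCP orientation; "contact_force": force on the tool from outside, world axes, zero at the start; "wrist_torque": the same for the moment, N m; "gripper_width": finger opening in mm; "grasp_force": force on a finger pad.
Only numpy, scipy, OpenCV 4.12 (cv2) and the standard library are available. Lean on these libraries where they do the work, as an engineer would, in place of code of your own. Each camera call takes 0.05 s, during which the arm holds its last target. There are 200 camera calls.

## Working session

There is one attempt and no reset: what is moved stays moved. The work goes in short steps, Python scripts to look and compute and a shell command to move; the robot and the scene stay as the last step left them, time stands still between calls to the robot, and variables do not carry over. Pictures are saved under pics/ and viewed, at most 14 in all, crops included, and the job is handed in when it is done.

```bash
mkdir -p pics; ls; cat > h.py <<'E'
import numpy as np,cv2
from bench import read_state,get_image
def snap(n,f,crop=None,s=1):
    im=get_image(n); a=im["frame"][:,:,::-1]
    np.savez('/tmp/'+f+'.npz',**{k:im[k] for k in im})
    if crop: a=a[crop[1]:crop[3],crop[0]:crop[2]]
    a=cv2.resize(a,None,fx=s,fy=s,interpolation=cv2.INTER_CUBIC) if s!=1 else a
    cv2.imwrite('pics/'+f+'.png',a); return im
def load(f): return dict(np.load('/tmp/'+f+'.npz'))
def px(im,u,v,z=None):
    "world point at pixel: on the plane z if given, else from range"
    R,t=im["R"],im["t"]; d=np.array([(u-im["cx"])/im["fx"],(v-im["cy"])/im["fy"],1])
    if z is None: return R.T@(d*np.median(im["range_z"][int(v)-1:int(v)+2,int(u)-1:int(u)+2])-t)
    c=-R.T@t; w=R.T@d; return c+w*(z-c[2])/w[2]
def cloud(im):
    v,u=np.mgrid[:480,:640]; Z=im["range_z"]
    P=np.stack([(u-im["cx"])/im["fx"]*Z,(v-im["cy"])/im["fy"]*Z,Z],-1)
    return (P-im["t"])@im["R"]
E
python3 -c "
from h import *
snap('top','top0');im=snap('scene','sc0');print(-im['R'].T@im['t'])
im=load('top0');print(-im['R'].T@im['t'],im['R'],im['fx']);print(read_state())"
```

```text
pics
[ -43.44434148 -790.00136825  906.25529992]
[ 308.0132178    51.81158812 1551.47642167] [[-0.01931215 -0.99959297 -0.02099838]
 [-0.9806817   0.02302738 -0.19425019]
 [ 0.19465466  0.01684134 -0.98072725]] 584.975195485381
{'clock': 0.1, 'joints': array([ 1.45161966e+00,  3.85504023e-01,  6.78861070e-03, -3.85214525e-04,
       -1.19400701e+00, -2.58602670e-01]), 'joint_vel': array([-0.00140328, -0.00269923,  0.00341952,  0.00210705,  0.00216844,
        0.00077677]), 'joint_efforts': array([-3.39845246e-04, -3.93318236e+01,  1.88928723e+01,  4.19802055e+00,
       -2.59252636e-03,  6.24412607e-06]), 'position': array([230.32587403, 580.41422417, 204.03392596]), 'ee_rot': array([ 9.82199513e-01, -1.87838114e-01, -1.11510364e-04,  9.73177225e-04]), 'contact_force': array([-0.27726586, -0.3483367 , -0.51543568]), 'wrist_torque': array([-0.08129556,  0.00818811,  0.01115817]), 'grasp_force': 0.0, 'gripper_width': 85.21839085658476}
```

View pics/top0.png

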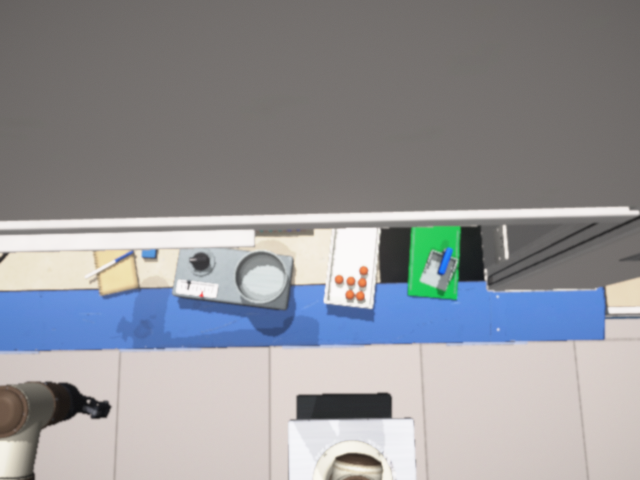

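View pics/sc0.png

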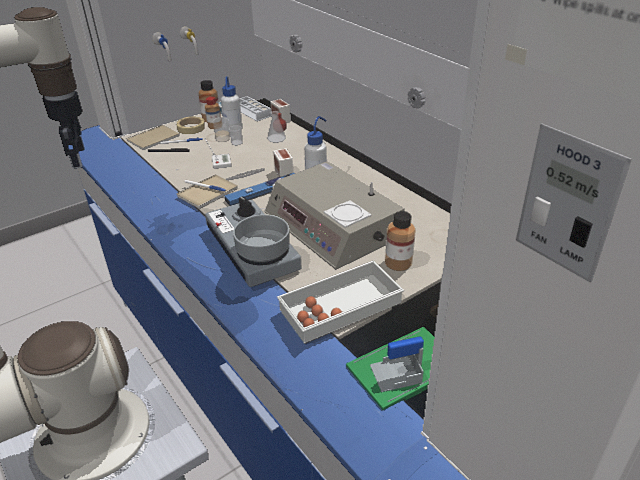

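The top view shows the mill at about px (235,277), the tray at (352,267) with 6 beads in its lower half, and the scoop at (440,268) on the green mat. A hood sash edge crosses at row 215. The scene view confirms an analyser box and the amber bottle behind the work. Next I'll measure these.

```bash
python3 -c "
from h import *
im=load('top0');P=cloud(im)
for n,u,v in [('sash',440,214),('sash2',250,218),('ceil',300,150),('right',560,250),('rightedge',500,270),('wallR',620,250),('box',270,232),('millfloor',215,300),('traywall',327,303),('mat',420,290)]: print(n,P[v,u].round())
hsv=cv2.cvtColor(im['frame'],cv2.COLOR_RGB2HSV)
def seg(m,n):
    c,_=cv2.findContours(m.astype(np.uint8),cv2.RETR_EXTERNAL,cv2.CHAIN_APPROX_NONE); return max(c,key=cv2.contourArea)
g=cv2.inRange(hsv,(50,120,60),(70,255,255)); 
c=seg(g,0); q=np.array([px(im,u,v,3)[:2] for u,v in c[:,0]],np.float32); print('mat top',cv2.minAreaRect(q), q.min(0),q.max(0))
r=cv2.inRange(hsv,(3,120,80),(14,255,255)); n,l,s,ce=cv2.connectedComponentsWithStats(r)
for i in range(1,n):
    if s[i,4]>15: u,v=ce[i]; print('bead',s[i,4],ce[i].round(1),px(im,u,v,20).round(1),px(im,u,v).round(1))
a=im['frame'][225:320,160:480,::-1]; cv2.imwrite('pics/top0c.png',cv2.resize(a,None,fx=2.5,fy=2.5,interpolation=cv2.INTER_CUBIC))
a=load('sc0')['frame'][180:420,190:450,::-1]; cv2.imwrite('pics/sc0c.png',cv2.resize(a,None,fx=2.5,fy=2.5,interpolation=cv2.INTER_CUBIC))
"
```

```text
sash [ 491. -101.  792.]
sash2 [492. 152. 792.]
ceil [ 467.   70. 1117.]
right [ 493. -381.  477.]
rightedge [ 506. -370.  135.]
wallR [ 471. -433.  591.]
box [636. 199.  35.]
millfloor [457. 340.  49.]
traywall [447.  52.   5.]
mat [ 476. -194.   10.]
mat top ((557.1414794921875, -236.30699157714844), (136.7027587890625, 194.63160705566406), 83.6288833618164) [ 455.84842 -313.99246] [ 648.5601  -161.87871]
bead 41 [363.1 270.1] [530.1 -45.5  20. ] [527.6 -44.4  37.2]
bead 42 [338.8 279.1] [507.8  19.3  20. ] [505.8  19.6  35. ]
bead 44 [350.5 280.9] [502.3 -11.2  20. ] [500.2 -10.5  36.6]
bead 45 [362.  282.4] [497.6 -41.5  20. ] [495.6 -40.5  36.5]
bead 52 [349.4 294.4] [466.7  -7.4  20. ] [464.8  -6.7  38.5]
bead 51 [359.8 295.7] [462.9 -34.4  20. ] [461.  -33.3  38.4]
```

View pics/top0c.png

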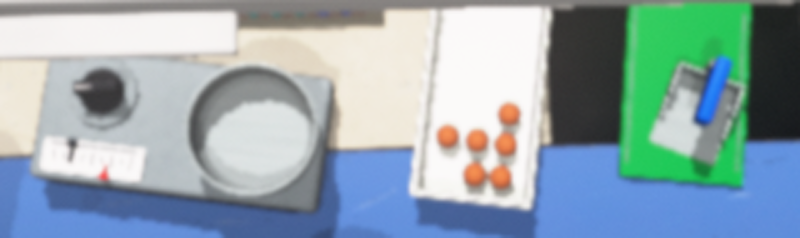

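View pics/sc0c.png

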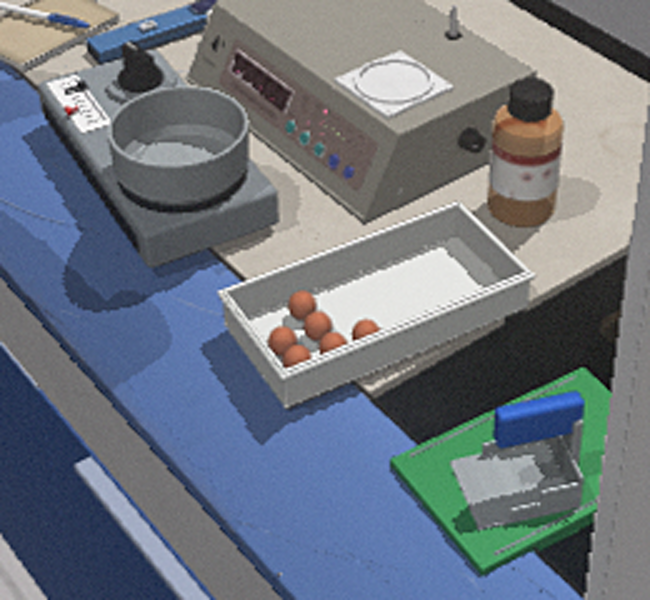

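Six beads, all in the tray's near half. The crop shows the scoop yawed with its lip toward the lower left. The pointer is at crop (72,150) and the red mark at (103,172). Now the precise poses from both depth clouds.

```bash
python3 -c "
from h import *
for f in ('top0','sc0'):
    im=load(f);P=cloud(im);hsv=cv2.cvtColor(im['frame'],cv2.COLOR_RGB2HSV)
    X,Y,Z=P[...,0],P[...,1],P[...,2]
    b=(hsv[...,0]>105)&(hsv[...,0]<125)&(hsv[...,1]>150)&(Z>50)&(Z<110)&(abs(X-550)<100)&(abs(Y+250)<110)
    q=P[b]; print(f,'block',len(q),q.min(0).round(),q.max(0).round(),np.percentile(q[:,2],[50,95]))
    t=q[q[:,2]>np.percentile(q[:,2],95)-12]
    print(cv2.minAreaRect(t[:,:2].astype(np.float32)), t.mean(0))
    m=(hsv[...,0]>50)&(hsv[...,0]<70)&(hsv[...,1]>120)&(abs(Y+250)<120)&(X>440)&(X<700); print('mat z',np.median(Z[m]))
    # tray rim/ white floor
    w=(abs(Y+10)<75)&(X>420)&(X<720)&(Z>34)&(Z<52); q=P[w]; print('rim',len(q),cv2.minAreaRect(q[:,:2].astype(np.float32)),np.median(q[:,2]))
    w=(abs(Y+10)<40)&(X>540)&(X<640)&(Z<20)&(Z>-5); print('trayfloor',np.median(Z[w]))
    w=(Y>100)&(Y<420)&(X>420)&(X<680)&(Z>45)&(Z<56); q=P[w]; print('milltop',len(q),cv2.minAreaRect(q[:,:2].astype(np.float32)),np.median(q[:,2]))
    w=(Y>100)&(Y<280)&(X>420)&(X<620)&(Z>102)&(Z<116); q=P[w]; print('bowlrim',len(q),cv2.minEnclosingCircle(q[:,:2].astype(np.float32)),np.median(q[:,2]))
    w=(Y>260)&(Y<420)&(X>500)&(X<680)&(Z>86)&(Z<100); q=P[w]; print('knobtop',len(q),cv2.minAreaRect(q[:,:2].astype(np.float32)) if len(q)>3 else 0)
    # obstacles
    w=(X>560)&(X<900)&(Y>-330)&(Y<400)&(Z>60)&(Z<500); q=P[w]
    for y in range(-300,400,50):
        s=q[(q[:,1]>=y)&(q[:,1]<y+50)]
        if len(s)>5: print(y,'xmin',np.percentile(s[:,0],2).round(),'zmax',s[:,2].max().round())
"
```

```text
top0 block 164 [ 507. -264.   80.] [ 569. -230.  107.] [ 95.81682895 100.05757861]
((538.1795654296875, -246.62063598632812), (16.57705307006836, 65.0146484375), 67.85781860351562) [ 536.98974071 -245.53521304   95.75602751]
mat z 9.484116033348467
rim 662 ((539.6350708007812, -14.515113830566406), (126.01068115234375, 207.90487670898438), 82.29048156738281) 45.642796954505485
trayfloor 11.64211843363696
milltop 1249 ((551.4315795898438, 272.2097473144531), (299.1517028808594, 214.23117065429688), 82.93450927734375) 53.62984785440015
bowlrim 237 ((508.65234375, 217.76318359375), 67.29536437988281) 112.29246703835516
knobtop 87 ((551.55810546875, 330.0565490722656), (131.1155548095703, 57.37092208862305), 69.0859603881836)
-300 xmin 561.0 zmax 102.0
-250 xmin 560.0 zmax 95.0
150 xmin 560.0 zmax 122.0
200 xmin 560.0 zmax 121.0
250 xmin 560.0 zmax 116.0
300 xmin 561.0 zmax 67.0
350 xmin 561.0 zmax 106.0
sc0 block 528 [ 504. -267.   63.] [ 570. -226.  100.] [87.99796849 96.2643625 ]
((536.721435546875, -248.59266662597656), (19.032493591308594, 68.46745300292969), 63.628143310546875) [ 535.32760553 -248.9695359    92.65417367]
mat z 8.772633351119815
rim 1634 ((562.631591796875, -17.30333709716797), (130.88836669921875, 259.81842041015625), 82.0421371459961) 43.99791868401228
trayfloor 11.424725866579237
milltop 1030 ((556.013427734375, 268.3840026855469), (309.9362487792969, 225.1751708984375), 82.16012573242188) 52.929310892130445
bowlrim 552 ((508.0609436035156, 218.88223266601562), 71.74415588378906) 109.80100115864326
knobtop 399 ((586.3871459960938, 330.2802734375), (177.92584228515625, 147.95896911621094), 3.059183120727539)
-300 xmin 560.0 zmax 97.0
-50 xmin 745.0 zmax 149.0
0 xmin 738.0 zmax 152.0
50 xmin 652.0 zmax 109.0
100 xmin 645.0 zmax 117.0
150 xmin 642.0 zmax 141.0
200 xmin 563.0 zmax 118.0
250 xmin 566.0 zmax 114.0
300 xmin 644.0 zmax 110.0
350 xmin 562.0 zmax 110.0
```

```bash
R='[[[0.18,-0.5,0],[0,0,0],-1],[[0.36,-1,0],[0,0,0],-1],[[0.36,-1,0],[0,0,0],-1]]'
python3 -m jog '[[[0.18,-0.5,0],[0,0,0],-1],[[0.36,-1,0],[0,0,0],-1],[[0.36,-1,0],[0,0,0],-1]]'
python3 -m jog '[[[0.18,-0.5,0],[0,0,0],-1],[[0.36,-1,0],[0,0,0],-1],[[0.36,-1,0],[0,0,0],-1]]'
python3 -m jog '[[[0.18,-0.5,0],[0,0,0],-1],[[0.36,-1,0],[0,0,0],-1],[[0.36,-1,0],[0,0,0],-1]]'
python3 -m jog '[[[0.18,-0.5,0],[0,0,0],-1],[[0.36,-1,0],[0,0,0],-1],[[0.36,-1,0],[0,0,0],-1]]'
python3 -m jog '[[[0.18,-0.5,0],[0,0,0],-1],[[0.36,-1,0],[0,0,0],-1],[[0.36,-1,0],[0,0,0],-1]]'
python3 -m jog '[[[0.18,-0.5,0],[0,0,0],-1],[[0.36,-1,0],[0,0,0],-1],[[0.36,-1,0],[0,0,0],-1]]'
python3 -m jog '[[[0.18,-0.5,0],[0,0,0],-1],[[0.36,-1,0],[0,0,0],-1],[[0.36,-1,0],[0,0,0],-1]]'
python3 -m jog '[[[0.15,-0.4,0.2],[0,0,0],-1],[[0.15,-0.4,0.5],[0,0,0],-1],[[0.15,-0.4,0.5],[0,0,0],-1],[[0.15,-0.4,0.5],[0,0,0],-1],[[0.15,-0.4,0.5],[0,0,0],-1],[[0.15,-0.4,0.5],[0,0,0],-1]]'
python3 -c "
from h import *
im=snap('wrist','w1',s=1);print(read_state());print(-im['R'].T@im['t'],im['R'])"
```

```text
clock: 0.4
position: [267.0, 476.0, 204.6]
ee_rot: [0.982, -0.189, -0.0, 0.002]
contact_force: [-0.3, 0.6, -0.4]
gripper_width: 85.2
grasp_force: 0.0
clock: 0.7
position: [302.8, 376.6, 204.8]
ee_rot: [0.982, -0.189, -0.0, 0.001]
contact_force: [-0.0, -0.3, -0.2]
gripper_width: 85.3
grasp_force: 0.0
clock: 1.0
position: [338.6, 277.4, 204.8]
ee_rot: [0.982, -0.19, -0.0, 0.001]
contact_force: [-0.6, 0.8, -0.2]
gripper_width: 85.6
grasp_force: 0.0
clock: 1.3
position: [374.9, 178.0, 204.9]
ee_rot: [0.982, -0.19, -0.0, 0.0]
contact_force: [0.0, 0.1, 0.2]
gripper_width: 85.7
grasp_force: 0.0
clock: 1.6
position: [411.5, 78.3, 204.9]
ee_rot: [0.982, -0.19, -0.0, 0.0]
contact_force: [-1.3, 0.1, -0.4]
gripper_width: 85.3
grasp_force: 0.0
clock: 1.9
position: [448.0, -21.6, 204.7]
ee_rot: [0.982, -0.19, 0.0, 0.0]
contact_force: [-0.6, 0.2, -0.1]
gripper_width: 85.5
grasp_force: 0.0
clock: 2.2
position: [484.4, -121.4, 204.4]
ee_rot: [0.982, -0.19, -0.0, 0.0]
contact_force: [-0.3, 1.3, -1.2]
gripper_width: 85.5
grasp_force: 0.0
clock: 2.8
position: [497.1, -158.1, 254.0]
ee_rot: [0.982, -0.18
[... 308 characters left out ...]
080163,
        0.00173974]), 'joint_efforts': array([ 2.33558484e-02, -2.86874753e+01,  1.91699892e+01,  4.25248012e+00,
       -2.25390424e-03, -1.96795845e-03]), 'position': array([ 497.14033703, -158.26552738,  254.16275614]), 'ee_rot': array([ 9.82320886e-01, -1.87202942e-01, -8.55395045e-04,  6.57135374e-05]), 'contact_force': array([ 0.17920669, -1.2251595 ,  0.51722926]), 'wrist_torque': array([ 0.01910327, -0.01268089, -0.01120678]), 'grasp_force': 0.0, 'gripper_width': 85.38167432990937}
[ 563.2842878  -184.74320615  422.58304883] [[-3.68377286e-01 -9.29676206e-01  5.72856407e-04]
 [-8.91772531e-01  3.53532256e-01  2.82412283e-01]
 [-2.62754503e-01  1.03523413e-01 -9.59292955e-01]]
```

View pics/w1.png

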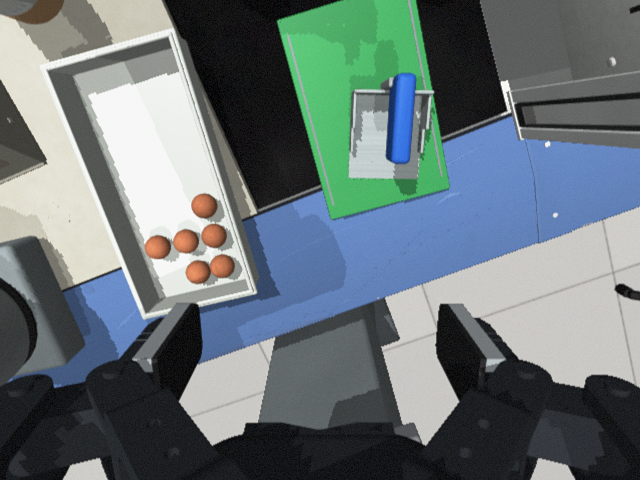

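The wrist view gives a clear picture. The scoop block runs from (405,75) to (398,162), the lip from (349,177) to (418,180), and the tray rim's near wall from (147,317) to (256,292). All six beads are in the tray.

```bash
cat > m.py <<'E'
from h import *
import sys
im=load(sys.argv[1]);P=cloud(im);hsv=cv2.cvtColor(im['frame'],cv2.COLOR_RGB2HSV);X,Y,Z=P[...,0],P[...,1],P[...,2]
b=(hsv[...,0]>105)&(hsv[...,0]<125)&(hsv[...,1]>150)&(Z>50)&(Z<120)&(abs(X-550)<100)&(abs(Y+250)<110)
q=P[b]
if len(q)>50:
    top=np.median(np.sort(q[:,2])[-len(q)//2:]); q=q[q[:,2]>top-6]; print('block top',top,cv2.minAreaRect(q[:,:2].astype(np.float32)))
m=(hsv[...,0]>50)&(hsv[...,0]<70)&(hsv[...,1]>120)&(abs(Y+250)<120)&(X>440)&(X<700)
if m.sum()>50: print('mat z',np.median(Z[m]),cv2.minAreaRect(P[m][:,:2].astype(np.float32)))
w=(abs(Y+10)<80)&(X>420)&(X<720)&(Z>38)&(Z<58); q=P[w]; 
if len(q): print('rim',cv2.minAreaRect(q[:,:2].astype(np.float32)),np.median(q[:,2]))
w=(abs(Y+10)<40)&(X>560)&(X<640)&(Z<20)&(Z>-5); print('trayfloor',np.median(Z[w]) if w.any() else 0)
r=cv2.inRange(hsv,(3,120,60),(14,255,255)); n,l,s,ce=cv2.connectedComponentsWithStats(r)
for i in range(1,n):
    if s[i,4]>60:
        q=P[l==i]; u,v=ce[i]; print('bead',s[i,4],ce[i].round(),px(im,u,v,18).round(1),'top',np.percentile(q[:,2],95).round(1))
E
python3 m.py w1; python3 -c "
from h import *
im=load('w1')
for p in [(349,177),(418,180)]: print('lip',px(im,*p,5).round(1))
for p in [(147,317),(256,292),(44,67),(174,32)]: print('rim',px(im,*p,43).round(1))
for p in [(331,218),(449,188),(278,20)]: print('mat',px(im,*p,3).round(1),px(im,*p).round(1))
print(px(im,280,250),px(im,400,205))"
```

```text
block top 93.49256666565051 ((538.9219360351562, -247.3941650390625), (15.714426040649414, 67.28622436523438), 67.3537826538086)
mat z 7.418845547790704 ((569.2171630859375, -240.91705322265625), (244.00140380859375, 227.74830627441406), 83.44052124023438)
rim ((561.555419921875, -17.478736877441406), (127.2922134399414, 256.1487731933594), 82.10145568847656) 45.78228521234058
trayfloor 9.428890972922314
bead 452 [204. 205.] [527.9 -43.4  18. ] top 35.3
bead 429 [214. 235.] [495.  -38.6  18. ] top 35.4
bead 430 [185. 241.] [500.5  -8.1  18. ] top 35.3
bead 441 [157. 247.] [505.7  22.9  18. ] top 35.1
bead 829 [210. 269.] [462.6 -18.2  18. ] top 35.4
lip [ 498.  -193.4    5. ]
lip [ 468.4 -259.6    5. ]
rim [444.3  56.9  43. ]
rim [428.  -61.7  43. ]
rim [693.9  23.7  43. ]
rim [676.6 -95.8  43. ]
mat [ 463.4 -159.9    3. ] [ 464.4 -160.2    7.5]
mat [ 447.8 -287.9    3. ] [ 447.2 -288.4    1. ]
mat [ 661.5 -182.6    3. ] [ 660.8 -182.6    5.8]
[449.15916483 -93.38947722  -0.81203912] [ 4.48576010e+02 -2.34238164e+02 -2.94727239e-01]
```

```bash
python3 -m jog '[[[0.2,-0.45,0],[0,0,-0.009],-1],[[0.418,-0.891,-0.3],[0,0,-0.009],-1],[[0.418,-0.891,-0.7],[0,0,-0.009],-1],[[0.418,-0.891,-1.0],[0,0,-0.009],-1],[[0.418,-0.891,-1.0],[0,0,-0.009],-1],[[0.418,-0.891,-1.0],[0,0,-0.009],-1]]'
python3 -m jog '[[[0,0,-0.3],[0,0,0],-1],[[0,0,-0.6],[0,0,0],-1],[[0,0,-0.8],[0,0,0],-1],[[0,0,-0.94],[0,0,0],-1],[[0,0,-0.94],[0,0,0],-1],[[0,0,-0.94],[0,0,0],-1],[[0,0,-0.94],[0,0,0],-1]]'
python3 -m jog '[[[0,0,0],[0,0,0],0.3],[[0,0,0],[0,0,0],0.6],[[0,0,0],[0,0,0],1],[[0,0,0],[0,0,0],1],[[0,0,0],[0,0,0],1],[[0,0,0],[0,0,0],1],[[0,0,0],[0,0,0],1],[[0,0,0],[0,0,0],1],[[0,0,0],[0,0,0],1],[[0,0,0],[0,0,0],1],[[0,0,0],[0,0,0],1],[[0,0,0],[0,0,0],1]]'
```

```text
clock: 3.45
position: [539.6, -248.2, 155.4]
ee_rot: [0.98, -0.197, -0.0, 0.0]
contact_force: [0.3, 0.3, 0.8]
gripper_width: 85.5
grasp_force: 0.0
clock: 4.15
position: [541.0, -248.4, 63.4]
ee_rot: [0.98, -0.197, 0.002, 0.0]
contact_force: [0.5, -0.7, -0.8]
gripper_width: 85.0
grasp_force: 0.0
clock: 5.35
position: [539.7, -248.2, 61.3]
ee_rot: [0.98, -0.197, 0.0, 0.0]
contact_force: [1.3, 1.9, 2.3]
gripper_width: 13.8
grasp_force: 59.4
```

```bash
python3 -m jog '[[[0,0,0.1],[0,0,0],1],[[0,0,0.3],[0,0,0],1],[[0,0,0.6],[0,0,0],1],[[0,0,1],[0,0,0],1],[[0,0,1],[0,0,0],1],[[0,0,1],[0,0,0],1]]'
python3 -m jog '[[[0.1,0.25,0],[0,0,0.03],1],[[0.2,0.5,0],[0,0,0.07],1],[[0.3,0.75,0],[0,0,0.1],1],[[0.4,1,0],[0,0,0.124],1],[[0.4,1,0],[0,0,0.124],1]]'
python3 -m jog '[[[0.12,0.25,0],[0,0,0],1],[[0.25,0.5,0],[0,0,0],1],[[0.35,0.75,0],[0,0,0],1],[[0.45,1,0],[0,0,0],1],[[0.45,1.0,0],[0,0,0],1],[[0.45,1.0,0],[0,0,0],1],[[0.45,1.0,0],[0,0,0],1],[[0.45,1.0,0],[0,0,0],1]]'
python3 -c "
from h import *
im=snap('wrist','w2');print(read_state()['position'],read_state()['ee_rot'])"; python3 m.py w2
```

```text
clock: 5.95
position: [538.9, -248.1, 161.7]
ee_rot: [0.98, -0.197, 0.0, -0.0]
contact_force: [-0.2, 0.4, -3.1]
gripper_width: 13.3
grasp_force: 59.0
clock: 6.45
position: [578.8, -145.7, 158.8]
ee_rot: [0.998, -0.067, -0.002, -0.0]
contact_force: [-0.6, -1.3, -1.1]
gripper_width: 13.6
grasp_force: 59.0
clock: 7.25
position: [623.6, -49.3, 160.6]
ee_rot: [0.998, -0.069, -0.001, 0.0]
contact_force: [-0.1, 0.6, -1.5]
gripper_width: 13.7
grasp_force: 59.1
[623.78528463 -49.21373752 160.80710802] [ 9.97606213e-01 -6.91499040e-02 -3.58980575e-04  7.46880991e-05]
mat z 7.426981190389738 ((575.3404541015625, -233.9161376953125), (169.09188842773438, 246.77197265625), 88.19853973388672)
rim ((564.2733154296875, -17.26598358154297), (125.44319152832031, 250.23928833007812), 82.04301452636719) 46.04410253626808
trayfloor 9.444266969909423
bead 510 [109.  20.] [781.   76.7  18. ] top 123.9
bead 232 [299. 395.] [455.6  -7.6  18. ] top 220.9
bead 263 [327. 396.] [450.9 -33.6  18. ] top 35.5
```

View pics/w2.png

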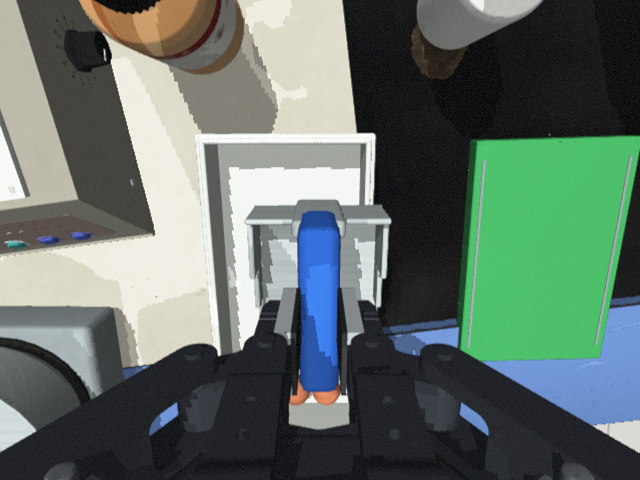

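The scoop is held straight and aligned with the tray. The tray's far rim outer corners are at px (197,137) and (376,134), and the pan's back wall spans px 248 to 390 at row 215.

```bash
python3 -c "
from h import *
im=load('w2'); c=[px(im,*p,45) for p in [(197,137),(376,134)]]; print(np.round(c,1))
a=np.mean(c,0)[:2]; ex=np.array([.9905,-.1373]); print('centre from far end',a-125*ex)
print('pan back',px(im,248,215).round(1),px(im,390,215).round(1))
print('near rim',[px(load('w1'),*p,45).round(1) for p in [(147,317),(256,292),(44,67),(174,32)]])
P=cloud(im)
for v in (150,180): 
  for u in range(190,230,3): print(P[v,u].round(0),end=' ')
  print()
"
```

```text
[[694.5  25.3  45. ]
 [679.3 -97.7  45. ]]
centre from far end [563.12519581 -19.01407722]
pan back [652.8 -17.3 130. ] [ 607.1 -110.1   -7.9]
near rim [array([444.9,  55.6,  45. ]), array([428.8, -62.4,  45. ]), array([693.2,  22.6,  45. ]), array([676. , -96.3,  45. ])]
[686.  45.   4.] [685.  43.   5.] [686.  28.  45.] [686.  25.  48.] [685.  23.  47.] [685.  22.  44.] [685.  22.  35.] [684.  22.  29.] [683.  22.  20.] [683.  22.  11.] [682.  20.   9.] [682.  18.   9.] [682.  15.  10.] [681.  13.   8.] 
[662.  50.   5.] [662.  48.   5.] [661.  46.   5.] [665.  30.  45.] [665.  28.  47.] [665.  26.  47.] [664.  25.  44.] [663.  25.  35.] [662.  25.  25.] [661.  25.  18.] [659.  25.  10.] [659.  22.  11.] [659.  21.   9.] [658.  18.  10.]
```

```bash
python3 -m jog '[[[0.022,0.045,-0.3],[0,0,0],1],[[0.022,0.045,-0.6],[0,0,0],1],[[0.022,0.045,-0.8],[0,0,0],1],[[0.022,0.045,-0.93],[0,0,0],1],[[0.022,0.045,-0.93],[0,0,0],1],[[0.022,0.045,-0.93],[0,0,0],1],[[0.022,0.045,-0.93],[0,0,0],1],[[0.022,0.045,-0.93],[0,0,0],1]]'
python3 -m jog '[[[0,0,-0.01],[0,0,0],1],[[0,0,-0.02],[0,0,0],1],[[0,0,-0.03],[0,0,0],1],[[0,0,-0.03],[0,0,0],1],[[0,0,-0.03],[0,0,0],1]]'
python3 -m jog '[[[0,0,-0.01],[0,0,0],1],[[0,0,-0.01],[0,0,0],1],[[0,0,-0.01],[0,0,0],1]]'
python3 -m jog '[[[0,0,-0.01],[0,0,0],1],[[0,0,-0.01],[0,0,0],1],[[0,0,-0.01],[0,0,0],1]]'
```

```text
clock: 8.1
position: [627.4, -43.6, 69.4]
ee_rot: [0.998, -0.068, 0.001, -0.0]
contact_force: [0.2, 0.9, -0.8]
gripper_width: 13.6
grasp_force: 59.1
clock: 8.6
position: [626.5, -43.7, 64.9]
ee_rot: [0.998, -0.068, -0.0, 0.0]
contact_force: [-0.5, -0.4, -1.6]
gripper_width: 13.7
grasp_force: 59.1
clock: 8.9
position: [626.5, -43.7, 63.9]
ee_rot: [0.998, -0.068, -0.0, 0.0]
contact_force: [0.5, -0.7, -1.9]
gripper_width: 13.5
grasp_force: 59.1
clock: 9.2
position: [626.8, -43.6, 63.3]
ee_rot: [0.998, -0.068, 0.0, -0.0]
contact_force: [1.0, 0.2, -0.5]
gripper_width: 13.3
grasp_force: 59.3
```

```bash
python3 -m jog '[[[0,0,-0.01],[0,0,0],1],[[0,0,-0.01],[0,0,0],1],[[0,0,-0.01],[0,0,0],1]]'
python3 -m jog '[[[-0.08,0.011,0],[0,0,0],1],[[-0.16,0.022,0],[0,0,0],1],[[-0.24,0.033,0],[0,0,0],1],[[-0.32,0.044,0],[0,0,0],1],[[-0.40,0.055,0],[0,0,0],1],[[-0.40,0.055,0],[0,0,0],1],[[-0.40,0.055,0],[0,0,0],1]]'
python3 -m jog '[[[-0.06,0.008,0],[0,0,0],1],[[-0.12,0.016,0],[0,0,0],1],[[-0.18,0.024,0],[0,0,0],1],[[-0.24,0.033,0],[0,0,0],1],[[-0.30,0.041,0],[0,0,0],1],[[-0.36,0.049,0],[0,0,0],1],[[-0.36,0.049,0],[0,0,0],1],[[-0.36,0.049,0],[0,0,0],1]]'
python3 -m jog '[[[-0.04,0.005,0],[0,0,0],1],[[-0.08,0.011,0],[0,0,0],1],[[-0.12,0.016,0],[0,0,0],1],[[-0.16,0.022,0],[0,0,0],1],[[-0.20,0.027,0],[0,0,0],1],[[-0.20,0.027,0],[0,0,0],1]]'
```

```text
clock: 9.5
position: [627.0, -43.4, 63.1]
ee_rot: [0.998, -0.068, 0.001, -0.0]
contact_force: [-1.8, 1.6, 5.2]
gripper_width: 13.5
grasp_force: 59.9
clock: 10.2
position: [586.0, -38.0, 63.0]
ee_rot: [0.998, -0.068, 0.0, -0.0]
contact_force: [-0.4, 0.7, 8.2]
gripper_width: 13.8
grasp_force: 60.2
clock: 11.0
position: [551.0, -33.1, 63.0]
ee_rot: [0.998, -0.068, 0.001, -0.0]
contact_force: [1.7, 0.6, 6.7]
gripper_width: 13.6
grasp_force: 60.0
clock: 11.6
position: [531.5, -30.4, 63.1]
ee_rot: [0.998, -0.068, 0.002, -0.0]
contact_force: [2.9, -0.3, 4.6]
gripper_width: 13.4
grasp_force: 59.9
```

```bash
python3 -m jog '[[[-0.04,0.005,0],[0,0,0],1],[[-0.08,0.011,0],[0,0,0],1],[[-0.12,0.016,0],[0,0,0],1],[[-0.16,0.022,0],[0,0,0],1],[[-0.20,0.027,0],[0,0,0],1],[[-0.20,0.027,0],[0,0,0],1]]'
python3 -c "
from h import *
im=snap('top','t3');a=im['frame'][225:320,300:400,::-1];b=cv2.resize(a,None,fx=4,fy=4,interpolation=cv2.INTER_CUBIC)
im=snap('wrist','w3');c=cv2.resize(im['frame'][:,:,::-1],(480,380))
o=np.zeros((380,880,3),np.uint8);o[:,:400]=b;o[:,400:]=c;cv2.imwrite('pics/c3.png',cv2.resize(o,(800,345)))"
```

```text
clock: 12.2
position: [512.5, -27.6, 63.4]
ee_rot: [0.998, -0.068, 0.003, -0.0]
contact_force: [4.4, 0.4, 5.7]
gripper_width: 13.8
grasp_force: 59.9
```

View pics/c3.png

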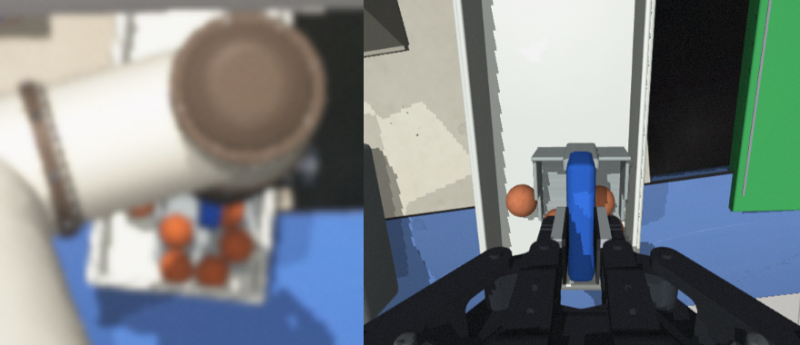

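Five beads are in the scoop's lane against the end wall, and one lies to its left at composite px (520,200). I'll go on to the wall.

```bash
python3 -m jog '[[[-0.03,0.004,0],[0,0,0],1],[[-0.06,0.008,0],[0,0,0],1],[[-0.09,0.012,0],[0,0,0],1],[[-0.12,0.016,0],[0,0,0],1],[[-0.12,0.016,0],[0,0,0],1]]'
python3 -m jog '[[[-0.02,0.003,0],[0,0,0],1],[[-0.04,0.005,0],[0,0,0],1],[[-0.06,0.008,0],[0,0,0],1],[[-0.06,0.008,0],[0,0,0],1]]'
python3 -c "
from h import *
im=snap('top','t4');a=im['frame'][225:320,300:400,::-1];b=cv2.resize(a,None,fx=4,fy=4,interpolation=cv2.INTER_CUBIC)
im=snap('wrist','w4');c=cv2.resize(im['frame'][:,:,::-1],(480,380))
o=np.zeros((380,880,3),np.uint8);o[:,:400]=b;o[:,400:]=c;cv2.imwrite('pics/c4.png',cv2.resize(o,(800,345)))"
```

```text
clock: 12.8
position: [500.0, -26.0, 63.2]
ee_rot: [0.998, -0.068, 0.002, -0.0]
contact_force: [3.3, 0.5, 5.7]
gripper_width: 13.4
grasp_force: 59.9
clock: 13.2
position: [496.3, -25.3, 64.1]
ee_rot: [0.998, -0.067, 0.005, -0.0]
contact_force: [6.9, -1.7, 5.8]
gripper_width: 13.4
grasp_force: 59.9
```

View pics/c4.png

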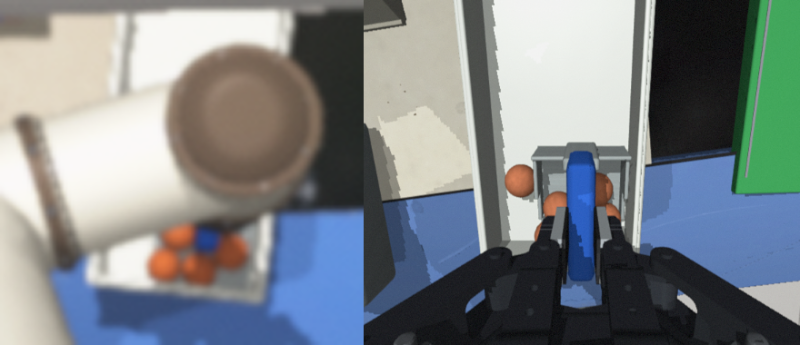

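```bash
python3 -m jog '[[[-0.015,0.002,-0.01],[0,0,0],1],[[-0.03,0.004,-0.01],[0,0,0],1],[[-0.045,0.006,-0.01],[0,0,0],1],[[-0.045,0.006,-0.01],[0,0,0],1],[[-0.045,0.006,-0.01],[0,0,0],1]]'
python3 -m jog '[[[-0.02,0.003,0],[0,0,0],1],[[-0.04,0.006,0],[0,0,0],1],[[-0.04,0.006,0],[0,0,0],1],[[-0.04,0.006,0],[0,0,0],1]]'
```

```text
clock: 13.8
position: [495.3, -24.8, 64.8]
ee_rot: [0.998, -0.067, 0.008, -0.001]
contact_force: [10.4, -6.1, 10.5]
gripper_width: 13.8
grasp_force: 60.4
clock: 14.2
position: [493.6, -24.2, 66.0]
ee_rot: [0.998, -0.066, 0.011, -0.001]
contact_force: [11.8, -6.9, 11.8]
gripper_width: 13.8
grasp_force: 60.6
```

```bash
python3 -m jog '[[[0.05,-0.007,0.02],[0.003,0.02,0],1],[[0.09,-0.012,0.05],[0.007,0.05,0],1],[[0.13,-0.018,0.08],[0.011,0.08,0],1],[[0.17,-0.023,0.11],[0.015,0.11,0],1],[[0.20,-0.027,0.14],[0.018,0.13,0],1],[[0.20,-0.027,0.14],[0.018,0.13,0],1],[[0.20,-0.027,0.14],[0.018,0.13,0],1]]'
python3 -c "
from h import *
im=snap('top','t5');a=im['frame'][225:320,300:400,::-1];b=cv2.resize(a,None,fx=4,fy=4,interpolation=cv2.INTER_CUBIC)
im=snap('wrist','w5');c=cv2.resize(im['frame'][:,:,::-1],(480,380))
o=np.zeros((380,880,3),np.uint8);o[:,:400]=b;o[:,400:]=c;cv2.imwrite('pics/c5.png',cv2.resize(o,(800,345)))"
```

```text
clock: 14.9
position: [502.5, -27.0, 73.7]
ee_rot: [0.988, -0.068, -0.138, -0.009]
contact_force: [1.0, 0.6, -3.1]
gripper_width: 13.9
grasp_force: 58.7
```

View pics/c5.png

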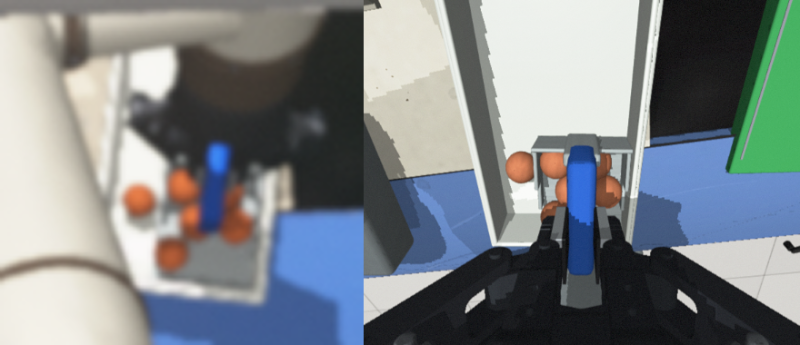

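Four beads are settled at the rear of the pan. A fifth, at left-pane px (170,255), sits at its front-left edge, and the sixth is free at the left. I'll lift straight up and check.

```bash
python3 -m jog '[[[0.05,0,0.1],[0,0,0],1],[[0.1,-0.01,0.2],[0,0,0],1],[[0.1,-0.01,0.35],[0,0,0],1],[[0.1,-0.01,0.5],[0,0,0],1],[[0.1,-0.01,0.65],[0,0,0],1],[[0.1,-0.01,0.8],[0,0,0],1],[[0.1,-0.01,0.9],[0,0,0],1],[[0.1,-0.01,0.9],[0,0,0],1],[[0.1,-0.01,0.9],[0,0,0],1]]'
python3 -c "
from h import *
im=snap('scene','s6');a=im['frame'][190:400,240:440,::-1];b=cv2.resize(a,(400,420),interpolation=cv2.INTER_CUBIC)
im=snap('wrist','w6');c=cv2.resize(im['frame'][:,:,::-1],(560,420))
o=np.hstack([b,c]);cv2.imwrite('pics/c6.png',cv2.resize(o,(800,350)))"
```

```text
clock: 15.9
position: [513.7, -27.9, 165.0]
ee_rot: [0.988, -0.068, -0.137, -0.01]
contact_force: [0.1, 0.3, -2.7]
gripper_width: 13.1
grasp_force: 58.7
```

View pics/c6.png

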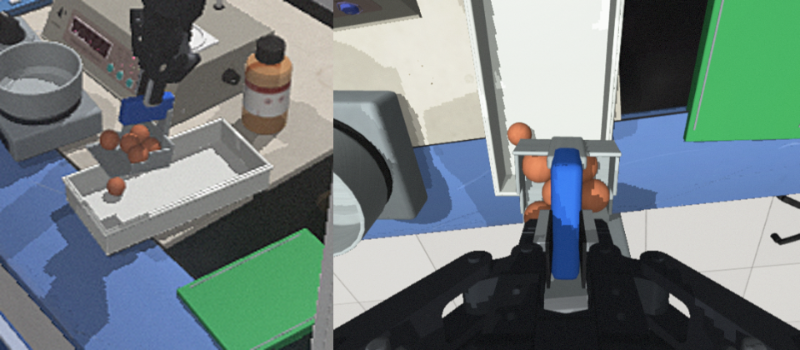

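```bash
python3 -m jog '[[[0,0,0.1],[0.02,0,0],1],[[0.02,0,0.25],[0.04,0,0],1],[[0.05,0.1,0.35],[0.04,0,0],1],[[0.09,0.25,0.4],[0.04,0,0],1],[[0.13,0.42,0.4],[0.04,0,0],1],[[0.17,0.6,0.4],[0.04,0,0],1],[[0.22,0.8,0.4],[0.04,0,0],1]]'
python3 -m jog '[[[0.06,0.2,0],[0,0,0],1],[[0.11,0.4,0],[0,0,0],1],[[0.17,0.6,0],[0,0,0],1],[[0.22,0.8,0],[0,0,0],1]]'
python3 -m jog '[[[0.06,0.2,0],[0,0,0],1],[[0.11,0.4,0],[0,0,0],1],[[0.17,0.58,0],[0,0,0],1],[[0.21,0.7,0],[0,0,0],1],[[0.22,0.76,0],[0,0,0],1],[[0.22,0.76,0],[0,0,0],1],[[0.22,0.76,0],[0,0,0],1]]'
python3 -c "
from h import *
im=snap('scene','s7');a=im['frame'][150:330,180:400,::-1];b=cv2.resize(a,(440,360),interpolation=cv2.INTER_CUBIC)
im=snap('wrist','w7');c=cv2.resize(im['frame'][:,:,::-1],(480,360))
o=np.hstack([b,c]);cv2.imwrite('pics/c7.png',cv2.resize(o,(800,313)))
P=cloud(im);X,Y,Z=P[...,0],P[...,1],P[...,2]
w=(abs(Y-218)<85)&(X>420)&(X<600)&(Z>106)&(Z<116); q=P[w][:,:2]
from scipy.optimize import least_squares
r=least_squares(lambda p:np.hypot(*(q-p[:2]).T)-65,[508,218],loss='soft_l1');print(len(q),r.x)"
```

```text
clock: 16.7
position: [535.7, 54.2, 204.2]
ee_rot: [0.987, -0.062, -0.14, -0.051]
contact_force: [0.2, -0.6, -3.4]
gripper_width: 13.8
grasp_force: 58.7
clock: 17.1
position: [558.5, 133.9, 204.8]
ee_rot: [0.987, -0.062, -0.139, -0.051]
contact_force: [0.2, -0.9, -3.4]
gripper_width: 14.0
grasp_force: 58.7
clock: 17.8
position: [579.9, 207.5, 205.0]
ee_rot: [0.987, -0.062, -0.14, -0.051]
contact_force: [-0.5, -0.1, -2.5]
gripper_width: 13.5
grasp_force: 58.7
1403 [508.4907065  217.35711479]
```

View pics/c7.png

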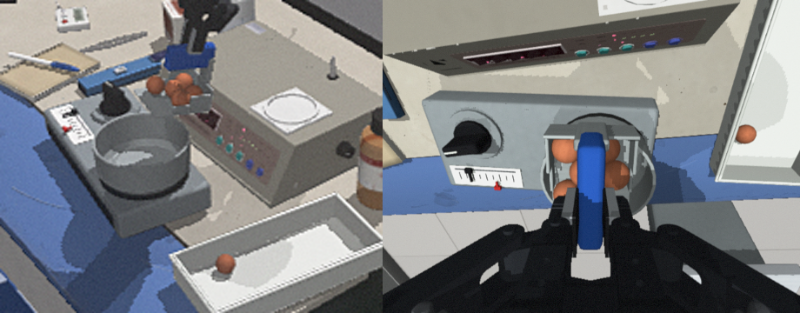

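All five beads are still on the scoop above the bowl, and the bowl centre is confirmed at (508.5, 217.4). Pouring now.

```bash
python3 -m jog '[[[-0.02,0.003,-0.12],[-0.025,-0.066,0],1],[[-0.05,0.007,-0.29],[-0.05,-0.132,0],1],[[-0.11,0.015,-0.28],[-0.065,-0.18,0],1],[[-0.17,0.023,-0.26],[-0.07,-0.227,0],1],[[-0.24,0.033,-0.25],[-0.078,-0.274,0],1],[[-0.31,0.042,-0.28],[-0.084,-0.322,0],1],[[-0.38,0.052,-0.31],[-0.09,-0.37,0],1],[[-0.46,0.063,-0.31],[-0.097,-0.416,0],1],[[-0.55,0.075,-0.31],[-0.105,-0.473,0],1],[[-0.55,0.075,-0.31],[-0.105,-0.473,0],1],[[-0.55,0.075,-0.31],[-0.105,-0.473,0],1],[[-0.55,0.075,-0.31],[-0.105,-0.473,0],1],[[-0.55,0.075,-0.31],[-0.105,-0.473,0],1],[[-0.55,0.075,-0.31],[-0.105,-0.473,0],1]]'
python3 -c "
from h import *
im=snap('scene','s8');a=im['frame'][150:330,180:400,::-1];b=cv2.resize(a,(440,360),interpolation=cv2.INTER_CUBIC)
im=snap('wrist','w8');c=cv2.resize(im['frame'][:,:,::-1],(480,360))
o=np.hstack([b,c]);cv2.imwrite('pics/c8.png',cv2.resize(o,(800,313)))"
```

```text
clock: 19.3
position: [525.7, 214.6, 175.1]
ee_rot: [0.934, -0.046, 0.353, 0.03]
contact_force: [1.1, 1.0, -1.7]
gripper_width: 13.6
grasp_force: 59.1
```

View pics/c8.png

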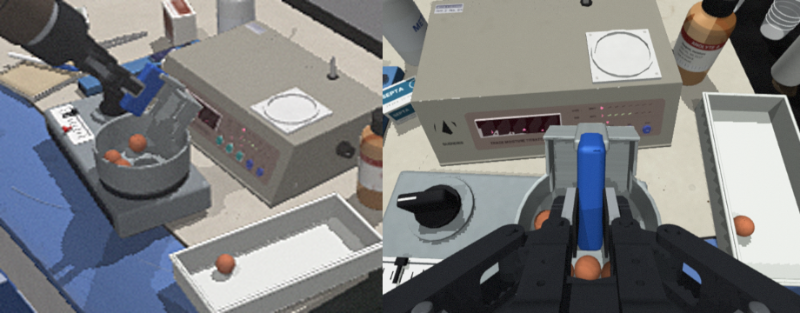

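The beads poured into the bowl, and the force reading (-1.7 N) matches the empty scoop. I'll rise, level the scoop and count beads numerically.

```bash
cat > lv.py <<'E'
from h import *
from scipy.spatial.transform import Rotation as R
import sys
def turn(yaw_deg,tilt=0):
    "units to reach level scoop at yaw (tilt>0 = lip-up)"
    a=np.radians(yaw_deg)/2; T=R.from_quat([np.cos(a),np.sin(a),0,0])
    T=R.from_rotvec(tilt*np.array([-np.sin(2*a),np.cos(2*a),0]))*T
    c=R.from_quat(read_state()['ee_rot']); return ((T*c.inv()).as_rotvec()/np.radians(120)).round(4)
if __name__=='__main__': print(turn(float(sys.argv[1])),read_state()['position'])
E
cat > beads.py <<'E'
from h import *
for n in ('wrist','scene','top'):
    im=get_image(n);hsv=cv2.cvtColor(im['frame'],cv2.COLOR_RGB2HSV);P=cloud(im)
    r=cv2.inRange(hsv,(3,120,60),(14,255,255));k,l,s,ce=cv2.connectedComponentsWithStats(r)
    for i in range(1,k):
        if s[i,4]>12:
            m=np.median(P[l==i],0)
            if abs(m[1]-80)<260 and 400<m[0]<690: print(n,s[i,4],ce[i].round(),m.round(1))
E
python3 lv.py -7.8; python3 beads.py
```

```text
[ 0.0523  0.3425 -0.0176] [526.07407083 215.61586053 175.31812961]
wrist 382 [243. 335.] [525.2 262.7  85.5]
wrist 750 [554. 346.] [502.8  27.3  31.6]
wrist 1205 [315. 411.] [474.7 220.8  85.2]
wrist 241 [343. 415.] [471.  203.9  82.9]
wrist 76 [291. 415.] [474.4 235.7  80.7]
scene 73 [258. 232.] [518.6 253.5  83.4]
scene 66 [246. 241.] [473.1 239.8  87.5]
scene 73 [309. 301.] [501.1  19.5  32.3]
top 37 [244. 271.] [523.8 260.4  89.5]
top 51 [277. 279.] [502.6 176.8  87.7]
top 41 [338. 280.] [503.4  21.9  34.2]
top 19 [262. 289.] [475.5 211.6  89.6]
```

```bash
python3 -m jog '[[[0.05,0,0.15],[0.008,0.05,-0.003],1],[[0.15,0,0.3],[0.017,0.11,-0.006],1],[[0.3,0,0.4],[0.026,0.17,-0.009],1],[[0.4,0,0.4],[0.035,0.23,-0.012],1],[[0.5,-0.05,0.4],[0.044,0.29,-0.015],1],[[0.6,-0.2,0.4],[0.0523,0.3425,-0.0176],1],[[0.65,-0.4,0.4],[0.0523,0.3425,-0.0176],1],[[0.65,-0.7,0.4],[0.0523,0.3425,-0.0176],1],[[0.65,-1,0.4],[0.0523,0.3425,-0.0176],1]]'
python3 -m jog '[[[0,-0.3,0],[0,0,0],1],[[0,-0.6,-0.0],[0,0,0],1],[[0,-0.9,-0.2],[0,0,0],1],[[0,-1,-0.5],[0,0,0],1],[[0,-1,-0.5],[0,0,0],1],[[0,-1,-0.5],[0,0,0],1],[[0,-1,-0.5],[0,0,0],1]]'
python3 lv.py -7.8; python3 beads.py
```

```text
clock: 20.45
position: [589.5, 118.0, 214.9]
ee_rot: [0.998, -0.065, 0.005, -0.001]
contact_force: [0.7, -0.6, -1.6]
gripper_width: 13.5
grasp_force: 59.1
clock: 21.15
position: [591.3, 16.7, 165.7]
ee_rot: [0.998, -0.067, 0.009, 0.002]
contact_force: [-0.1, -0.6, -0.7]
gripper_width: 13.4
grasp_force: 59.1
[ 0.0022  0.0082 -0.0012] [591.29344382  16.69728714 165.69894689]
wrist 795 [ 12. 363.] [525.8 249.7  80.6]
wrist 311 [108. 378.] [507.8 180.   86.6]
wrist 1232 [ 48. 412.] [482.9 238.8  81.9]
scene 68 [259. 232.] [519.1 252.2  84.1]
scene 65 [246. 241.] [473.2 239.8  87.4]
scene 57 [309. 302.] [498.5  17.7  30.3]
top 65 [245. 272.] [522.9 257.1  87.2]
top 42 [338. 280.] [503.2  21.9  35.7]
top 59 [250. 290.] [475.5 244.8  87.9]
```

```bash
python3 -m jog '[[[0,-0.226,0],[0.0022,0.0082,-0.0012],1],[[0,-0.226,-0.1],[0.0022,0.0082,-0.0012],1],[[0,-0.226,-0.4],[0.0022,0.0082,-0.0012],1],[[0,-0.226,-0.7],[0.0022,0.0082,-0.0012],1],[[0,-0.226,-0.9],[0.0022,0.0082,-0.0012],1],[[0,-0.226,-0.98],[0.0022,0.0082,-0.0012],1],[[0,-0.226,-0.98],[0.0022,0.0082,-0.0012],1],[[0,-0.226,-0.98],[0.0022,0.0082,-0.0012],1],[[0,-0.226,-0.98],[0.0022,0.0082,-0.0012],1]]'
python3 -m jog '[[[0,0,-0.02],[0,0,0],1],[[0,0,-0.04],[0,0,0],1],[[0,0,-0.04],[0,0,0],1],[[0,0,-0.04],[0,0,0],1]]'
python3 -m jog '[[[0,0,-0.01],[0,0,0],1],[[0,0,-0.01],[0,0,0],1],[[0,0,-0.01],[0,0,0],1]]'
python3 lv.py -7.8
```

```text
clock: 22.2
position: [590.7, -6.7, 67.1]
ee_rot: [0.998, -0.069, -0.0, -0.0]
contact_force: [0.2, -1.0, -1.1]
gripper_width: 13.6
grasp_force: 59.1
clock: 22.6
position: [593.2, -7.2, 65.1]
ee_rot: [0.998, -0.068, 0.002, 0.0]
contact_force: [2.0, -0.4, 7.4]
gripper_width: 13.4
grasp_force: 60.1
clock: 22.9
position: [593.7, -7.2, 64.7]
ee_rot: [0.998, -0.068, 0.003, 0.0]
contact_force: [3.1, -1.3, 9.1]
gripper_width: 13.8
grasp_force: 60.3
[ 0.0003  0.0028 -0.    ] [593.74570472  -7.22115872  64.72489183]
```

```bash
python3 -m jog '[[[-0.08,0.011,0.01],[0,0,0],1],[[-0.16,0.022,0.01],[0,0,0],1],[[-0.24,0.033,0.01],[0,0,0],1],[[-0.32,0.044,0.01],[0,0,0],1],[[-0.40,0.055,0.01],[0,0,0],1],[[-0.48,0.066,0.01],[0,0,0],1],[[-0.56,0.077,0.01],[0,0,0],1],[[-0.56,0.077,0.01],[0,0,0],1]]'
python3 -m jog '[[[-0.05,0.007,0],[0,0,0],1],[[-0.10,0.014,0],[0,0,0],1],[[-0.15,0.021,0],[0,0,0],1],[[-0.20,0.027,0],[0,0,0],1],[[-0.25,0.034,0],[0,0,0],1],[[-0.30,0.041,0],[0,0,0],1],[[-0.30,0.041,0],[0,0,0],1]]'
python3 -m jog '[[[-0.03,0.004,0],[0,0,0],1],[[-0.06,0.008,0],[0,0,0],1],[[-0.09,0.012,0],[0,0,0],1],[[-0.09,0.012,0],[0,0,0],1],[[-0.09,0.012,0],[0,0,0],1]]'; python3 beads.py
```

```text
clock: 23.7
position: [540.2, 1.9, 66.7]
ee_rot: [0.998, -0.067, 0.006, -0.001]
contact_force: [4.7, -0.0, 8.9]
gripper_width: 14.0
grasp_force: 60.2
clock: 24.4
position: [511.6, 6.3, 66.9]
ee_rot: [0.998, -0.067, 0.007, -0.002]
contact_force: [6.3, -0.3, 10.3]
gripper_width: 13.4
grasp_force: 60.4
clock: 24.9
position: [503.4, 7.7, 67.0]
ee_rot: [0.998, -0.067, 0.008, -0.002]
contact_force: [6.9, -0.2, 11.5]
gripper_width: 13.5
grasp_force: 60.5
scene 73 [259. 232.] [519.1 251.3  84.7]
scene 65 [246. 241.] [473.  239.8  87.3]
scene 53 [292. 306.] [458.2  23.6  35.6]
top 59 [245. 271.] [524.2 257.3  88.2]
top 51 [335. 297.] [459.5  30.5  37.1]
```

```bash
python3 -m jog '[[[-0.02,0.003,0],[0,0,0],1],[[-0.04,0.005,0],[0,0,0],1],[[-0.06,0.008,0],[0,0,0],1],[[-0.08,0.011,0],[0,0,0],1],[[-0.08,0.011,0],[0,0,0],1]]'
python3 -m jog '[[[0.04,-0.005,0.02],[0.003,0.02,0],1],[[0.08,-0.011,0.05],[0.007,0.05,0],1],[[0.12,-0.016,0.08],[0.011,0.08,0],1],[[0.16,-0.022,0.11],[0.015,0.11,0],1],[[0.19,-0.026,0.14],[0.019,0.14,0],1],[[0.19,-0.026,0.14],[0.021,0.155,0],1],[[0.19,-0.026,0.14],[0.021,0.155,0],1],[[0.19,-0.026,0.14],[0.021,0.155,0],1]]'
python3 beads.py
```

```text
clock: 25.55
position: [495.6, 8.9, 67.1]
ee_rot: [0.998, -0.067, 0.008, -0.002]
contact_force: [6.4, -0.0, 11.8]
gripper_width: 13.5
grasp_force: 60.5
clock: 26.35
position: [508.0, 4.6, 76.2]
ee_rot: [0.985, -0.068, -0.161, -0.011]
contact_force: [3.8, 0.2, -0.3]
gripper_width: 14.2
grasp_force: 59.3
wrist 1125 [277. 228.] [520.3  23.5  45.5]
scene 70 [259. 232.] [518.5 252.6  84.5]
scene 65 [246. 241.] [473.2 240.2  88.1]
scene 88 [313. 295.] [512.3  18.4  44.1]
top 65 [245. 271.] [523.8 257.1  87.3]
top 58 [337. 274.] [515.1  24.1  48.4]
top 160 [258. 291.] [473.  224.   87.9]
```

```bash
python3 -m jog '[[[0.05,0,0.1],[0,0,0],1],[[0.1,0,0.3],[0,0,0],1],[[0.1,0,0.5],[0,0,0],1],[[0.1,0,0.75],[0,0,0],1],[[0.1,0,1],[0,0,0],1],[[0.1,0,1],[0,0,0],1]]'
python3 -m jog '[[[0.05,0.15,0.1],[0,0,0],1],[[0.1,0.35,0.2],[0,0,0],1],[[0.2,0.55,0.3],[0,0,0],1],[[0.25,0.75,0.3],[0,0,0],1],[[0.3,0.95,0.3],[0,0,0],1]]'
python3 -m jog '[[[0.06,0.2,0],[0,0,0],1],[[0.12,0.4,0],[0,0,0],1],[[0.18,0.6,0],[0,0,0],1],[[0.25,0.8,0],[0,0,0],1],[[0.3,1,0],[0,0,0],1],[[0.31,1,0],[0,0,0],1],[[0.31,1,0],[0,0,0],1]]'
python3 lv.py -7.8;python3 beads.py
```

```text
clock: 27.1
position: [516.0, 4.3, 179.6]
ee_rot: [0.984, -0.067, -0.163, -0.011]
contact_force: [-0.4, -0.2, -0.7]
gripper_width: 13.7
grasp_force: 59.0
clock: 27.6
position: [545.2, 101.0, 205.1]
ee_rot: [0.984, -0.068, -0.166, -0.01]
contact_force: [-0.6, -0.4, -2.0]
gripper_width: 13.6
grasp_force: 59.0
clock: 28.3
position: [576.8, 200.1, 205.2]
ee_rot: [0.984, -0.067, -0.165, -0.01]
contact_force: [-0.8, -0.2, -2.1]
gripper_width: 13.8
grasp_force: 59.1
[-0.0201 -0.1571  0.0003] [576.83741755 200.11660651 205.20280057]
wrist 1165 [278. 231.] [587.3 218.8 174.3]
wrist 176 [245. 233.] [528.6 264.5  84.1]
scene 77 [286. 200.] [577.9 211.4 173. ]
scene 71 [259. 232.] [519.2 253.3  83.8]
scene 59 [246. 240.] [472.7 240.3  87.3]
top 26 [246. 271.] [522.8 252.7  87.5]
top 51 [277. 279.] [503.2 177.1  87.7]
top 102 [265. 292.] [470.  203.6  88.2]
```

```bash
python3 -m jog '[[[0.02,0.07,-0.1],[-0.008,-0.066,0],1],[[0.0,0.07,-0.26],[-0.017,-0.132,0],1],[[-0.05,0.08,-0.26],[-0.025,-0.19,0],1],[[-0.13,0.09,-0.26],[-0.03,-0.24,0],1],[[-0.2,0.1,-0.25],[-0.037,-0.29,0],1],[[-0.28,0.11,-0.28],[-0.044,-0.34,0],1],[[-0.35,0.12,-0.3],[-0.05,-0.39,0],1],[[-0.43,0.13,-0.3],[-0.057,-0.44,0],1],[[-0.52,0.14,-0.3],[-0.064,-0.497,0],1],[[-0.52,0.14,-0.3],[-0.064,-0.497,0],1],[[-0.52,0.14,-0.3],[-0.064,-0.497,0],1],[[-0.52,0.14,-0.3],[-0.064,-0.497,0],1],[[-0.52,0.14,-0.3],[-0.064,-0.497,0],1],[[-0.52,0.14,-0.3],[-0.064,-0.497,0],1],[[-0.52,0.14,-0.3],[-0.064,-0.497,0],1]]'
python3 lv.py -7.8;python3 beads.py
```

```text
clock: 29.95
position: [525.9, 213.3, 177.1]
ee_rot: [0.934, -0.065, 0.352, 0.02]
contact_force: [-0.5, 0.9, -1.7]
gripper_width: 13.6
grasp_force: 59.1
[0.0428 0.3414 0.0012] [525.88929543 213.26248058 177.11508606]
wrist 340 [243. 336.] [526.8 263.7  85.4]
wrist 120 [291. 415.] [474.6 237.4  81.3]
wrist 535 [326. 420.] [469.1 217.   84.4]
scene 123 [257. 234.] [507.5 246.   85.8]
scene 53 [244. 240.] [473.2 242.6  86.1]
top 48 [244. 271.] [524.1 260.   89. ]
top 50 [277. 279.] [502.9 176.9  88. ]
```

```bash
python3 -m jog '[[[0.05,0,0.15],[0.007,0.06,0],1],[[0.15,0,0.3],[0.014,0.12,0],1],[[0.3,0,0.4],[0.021,0.17,0],1],[[0.35,0,0.4],[0.029,0.23,0],1],[[0.35,-0.05,0.4],[0.036,0.29,0],1],[[0.35,-0.2,0.4],[0.0428,0.3414,0.0012],1],[[0.35,-0.5,0.4],[0.0428,0.3414,0.0012],1],[[0.3,-1,0.4],[0.0428,0.3414,0.0012],1]]'
python3 -m jog '[[[0,-0.5,0],[0,0,0],1],[[0,-1,0],[0,0,0],1],[[0,-1,0],[0,0,0],1]]'
python3 -m jog '[[[0,-0.5,0],[0,0,0],1],[[0,-1,0],[0,0,0],1],[[0,-1,0],[0,0,0],1]]'
python3 -m jog '[[[0,-0.4,0],[0,0,0],1],[[0,-0.8,0],[0,0,0],1],[[0,-0.8,0],[0,0,0],1],[[0,-0.8,0],[0,0,0],1],[[0,-0.8,0],[0,0,0],1],[[0,-0.8,0],[0,0,0],1]]'
python3 lv.py -7.8;python3 beads.py; python3 -c "
from h import *
im=snap('wrist','w9'); 
from h import *
im=get_image('scene');np.savez('/tmp/s9.npz',**im);a=im['frame'][200:290,215:330,::-1];b=cv2.resize(a,None,fx=4,fy=4,interpolation=cv2.INTER_CUBIC)
im=get_image('top');a=im['frame'][235:315,220:370,::-1];c=cv2.resize(a,(360*75//40//2,180),interpolation=cv2.INTER_CUBIC);c=cv2.copyMakeBorder(c,0,180,0,0,0)
cv2.imwrite('pics/c9.png',np.hstack([b,c]))"
```

```text
clock: 30.9
position: [557.7, 130.2, 216.2]
ee_rot: [0.994, -0.074, 0.084, 0.017]
contact_force: [1.5, -2.0, -1.6]
gripper_width: 13.7
grasp_force: 59.1
clock: 31.2
position: [556.9, 22.9, 215.6]
ee_rot: [0.993, -0.08, 0.085, 0.02]
contact_force: [-0.9, -0.5, -2.0]
gripper_width: 13.9
grasp_force: 59.2
clock: 31.5
position: [557.2, -76.5, 215.6]
ee_rot: [0.993, -0.08, 0.085, 0.02]
contact_force: [0.2, 0.1, -1.2]
gripper_width: 13.7
grasp_force: 59.3
clock: 32.1
position: [558.2, -151.7, 215.9]
ee_rot: [0.993, -0.076, 0.086, 0.019]
contact_force: [-0.4, 0.3, -1.6]
gripper_width: 13.8
grasp_force: 59.4
[0.024  0.081  0.0081] [ 558.18668835 -151.66120457  215.892818  ]
scene 133 [257. 234.] [507.1 243.8  85.6]
scene 52 [244. 240.] [473.7 242.6  86.4]
top 136 [248. 275.] [515.  250.4  86.7]
top 54 [277. 279.] [502.7 176.6  88.8]
top 66 [249. 290.] [474.9 245.5  86.8]
top 117 [267. 294.] [465.8 204.8  87.4]
```

View pics/c9.png

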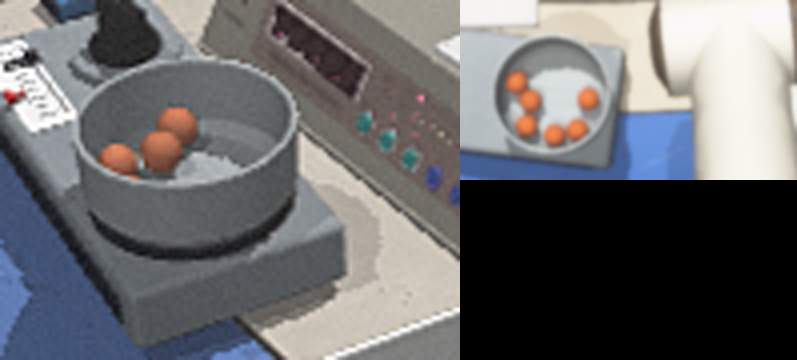

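The top crop shows all six beads in the bowl. Now I'll place the scoop on the mat.

```bash
python3 -m jog '[[[0,-0.3,0],[0.012,0.04,0.004],1],[[-0.03,-0.6,-0.2],[0.024,0.081,0.0081],1],[[-0.03,-0.84,-0.5],[0.024,0.081,0.0081],1],[[-0.03,-0.84,-0.8],[0.024,0.081,0.0081],1],[[-0.03,-0.84,-1],[0.024,0.081,0.0081],1],[[-0.03,-0.84,-1],[0.024,0.081,0.0081],1],[[-0.03,-0.84,-1],[0.024,0.081,0.0081],1],[[-0.03,-0.84,-1],[0.024,0.081,0.0081],1]]'
python3 lv.py -7.8
python3 -c "
from h import *
im=get_image('wrist');P=cloud(im);hsv=cv2.cvtColor(im['frame'],cv2.COLOR_RGB2HSV);s=read_state()['position'];Z=P[...,2]
b=(hsv[...,0]>105)&(hsv[...,0]<125)&(hsv[...,1]>150)&(abs(P[...,0]-s[0])<60)&(abs(P[...,1]-s[1])<25)&(Z>s[2])
q=P[b];t=np.median(np.sort(q[:,2])[-len(q)//2:]);q=q[abs(q[:,2]-t)<8];A=np.c_[q[:,:2]-s[:2],np.ones(len(q))];print(len(q),t-s[2],np.linalg.lstsq(A,q[:,2]-s[2],rcond=None)[0])
print(cv2.minAreaRect(q[:,:2].astype(np.float32)))"
```

```text
clock: 33.2
position: [556.4, -237.1, 117.8]
ee_rot: [0.998, -0.068, 0.002, 0.001]
contact_force: [0.4, -0.9, -1.0]
gripper_width: 13.7
grasp_force: 59.4
[0.0008 0.0017 0.0005] [ 556.38618536 -237.07806368  117.80823233]
6356 33.23394510370359 [ 5.20399104e-02 -6.27947554e-03  3.16924477e+01]
((558.0098876953125, -237.92532348632812), (15.590331077575684, 69.53202056884766), 81.18321990966797)
```

```bash
python3 -m jog '[[[0,0,-0.2],[0.004,0.025,0],1],[[0,0,-0.4],[0.004,0.025,0],1],[[0,0,-0.52],[0.004,0.025,0],1],[[0,0,-0.52],[0.004,0.025,0],1],[[0,0,-0.52],[0.004,0.025,0],1]]'
python3 -m jog '[[[0,0,-0.02],[0,0,0],1],[[0,0,-0.03],[0,0,0],1],[[0,0,-0.03],[0,0,0],1],[[0,0,-0.03],[0,0,0],1]]'
python3 -m jog '[[[0,0,-0.01],[0,0,0],1],[[0,0,-0.02],[0,0,0],1],[[0,0,-0.02],[0,0,0],1]]'
```

```text
clock: 33.75
position: [555.6, -237.1, 65.0]
ee_rot: [0.997, -0.069, -0.026, -0.002]
contact_force: [-0.0, 0.0, -1.9]
gripper_width: 13.9
grasp_force: 59.4
clock: 34.15
position: [555.8, -237.2, 61.9]
ee_rot: [0.997, -0.069, -0.025, -0.002]
contact_force: [1.1, -1.2, 1.1]
gripper_width: 13.4
grasp_force: 59.8
clock: 34.45
position: [557.0, -237.7, 61.2]
ee_rot: [0.997, -0.068, -0.024, -0.001]
contact_force: [0.6, -1.2, 7.0]
gripper_width: 13.9
grasp_force: 60.4
```

```bash
python3 -m jog '[[[0,0,0.015],[0,0,0],0.7],[[0,0,0.015],[0,0,0],0.3],[[0,0,0.015],[0,0,0],0],[[0,0,0.015],[0,0,0],-0.5],[[0,0,0.015],[0,0,0],-1],[[0,0,0.015],[0,0,0],-1],[[0,0,0.015],[0,0,0],-1],[[0,0,0.015],[0,0,0],-1]]'
python3 -m jog '[[[0,0,0.2],[0,0,0],-1],[[0,0,0.4],[0,0,0],-1],[[0,0,0.7],[0,0,0],-1],[[0,0,1],[0,0,0],-1],[[0,0,1],[0,0,0],-1],[[0,0,1],[0,0,0],-1]]'
python3 -m jog '[[[0,0.3,0.3],[0,0,0],-1],[[0,0.6,0.5],[0,0,0],-1],[[0,1,0.5],[0,0,0],-1],[[0,1,0.5],[0,0,0],-1],[[0,1,0.5],[0,0,0],-1]]'
python3 lv.py 0; python3 -c "
from h import *
snap('wrist','w10')"; python3 m.py w10
```

```text
clock: 35.25
position: [555.0, -236.9, 60.3]
ee_rot: [0.997, -0.069, -0.026, -0.002]
contact_force: [-0.6, -1.1, 0.8]
gripper_width: 85.4
grasp_force: 0.0
clock: 35.85
position: [555.2, -236.8, 161.1]
ee_rot: [0.997, -0.069, -0.025, -0.002]
contact_force: [-0.7, 0.1, -0.9]
gripper_width: 85.4
grasp_force: 0.0
clock: 36.35
position: [554.4, -136.0, 209.2]
ee_rot: [0.997, -0.068, -0.028, -0.002]
contact_force: [0.2, -0.2, -0.9]
gripper_width: 85.5
grasp_force: 0.0
[-0.002  -0.0263  0.065 ] [ 554.37825109 -136.03630474  209.17629637]
block top 93.36906539355452 ((560.0155639648438, -237.4906768798828), (15.736662864685059, 68.30684661865234), 81.4767074584961)
mat z 7.441950496541309 ((575.9906005859375, -251.65390014648438), (252.8606719970703, 228.57948303222656), 2.261416435241699)
rim ((561.6104736328125, -17.632240295410156), (126.6043701171875, 255.08692932128906), 82.13716125488281) 45.981891552006495
trayfloor 9.476171080890524
```

```bash
python3 -m jog '[[[-0.1,0.4,0.2],[0,-0.01,0],-1],[[-0.2,0.9,0.4],[-0.002,-0.0263,0],-1],[[-0.2,1,0.4],[-0.002,-0.0263,0],-1]]'
python3 -m jog '[[[-0.1,0.5,0],[0,0,0],-1],[[-0.2,1,0],[0,0,0],-1],[[-0.2,1,0],[0,0,0],-1]]'
python3 -m jog '[[[-0.1,0.5,0],[0,0,0],-1],[[-0.2,1,0],[0,0,0],-1],[[-0.2,1,0],[0,0,0],-1]]'
python3 -m jog '[[[-0.1,0.5,0],[0,0,0],-1],[[-0.2,1,0],[0,0,0],-1],[[-0.2,1,0],[0,0,0],-1]]'
python3 -m jog '[[[0,0.5,0],[0,0,0],-1],[[0,0.8,0],[0,0,0],-1],[[0,0.8,0],[0,0,0],-1],[[0,0.8,0],[0,0,0],-1],[[0,0.8,0],[0,0,0],-1]]'
python3 -c "
from h import *
im=snap('wrist','w11');print(read_state()['position'],read_state()['ee_rot'])
im=load('w11')
P=cloud(im);X,Y,Z=P[...,0],P[...,1],P[...,2]
w=(Z>86)&(Z<106)&(Y>290)&(X>500)&(X<640); q=P[w];n=np.argwhere(w); print(len(q),np.median(q,0),cv2.minAreaRect(q[:,:2].astype(np.float32)),n.min(0),n.max(0))
w=(Z>100)&(Z<116)&(Y<300)&(abs(X-508)<75);q=P[w][:,:2]
from scipy.optimize import least_squares
if len(q): print(len(q),least_squares(lambda p:np.hypot(*(q-p[:2]).T)-65,[508,218],loss='soft_l1').x)
w=(abs(Z-53)<4)&(Y>120)&(Y<460)&(X>400)&(X<620);print(cv2.minAreaRect(P[w][:,:2].astype(np.float32)),np.median(P[w][:,2]))
"
```

```text
clock: 36.7
position: [534.8, -35.7, 252.4]
ee_rot: [0.998, -0.068, 0.003, -0.002]
contact_force: [0.0, 0.4, 0.7]
gripper_width: 85.3
grasp_force: 0.0
clock: 37.0
position: [514.2, 66.0, 249.4]
ee_rot: [0.998, -0.067, 0.0, -0.002]
contact_force: [0.2, 0.5, 0.2]
gripper_width: 85.3
grasp_force: 0.0
clock: 37.3
position: [494.7, 165.8, 249.2]
ee_rot: [0.998, -0.067, 0.001, -0.002]
contact_force: [1.0, 0.7, 0.1]
gripper_width: 85.2
grasp_force: 0.0
clock: 37.6
position: [475.0, 265.7, 249.0]
ee_rot: [0.998, -0.067, 0.001, -0.001]
contact_force: [0.7, -0.9, -0.5]
gripper_width: 84.8
grasp_force: 0.0
clock: 38.1
position: [475.6, 341.2, 249.9]
ee_rot: [0.998, -0.07, 0.001, -0.001]
contact_force: [-0.7, -0.2, -0.2]
gripper_width: 85.6
grasp_force: 0.0
[475.53344288 341.29576845 250.26887874] [ 0.99755731 -0.06982744  0.00114911 -0.00148741]
1104 [554.7391216  376.21229582  98.0829371 ] ((554.8291625976562, 376.893798828125), (14.042393684387207, 45.696571350097656), 2.547861099243164) [104 230] [131 289]
5144 [506.56613957 219.01146871]
((517.8350219726562, 296.9944152832031), (298.4192199707031, 139.71255493164062), 81.779541015625) 54.45438879620816
```

View pics/w11.png

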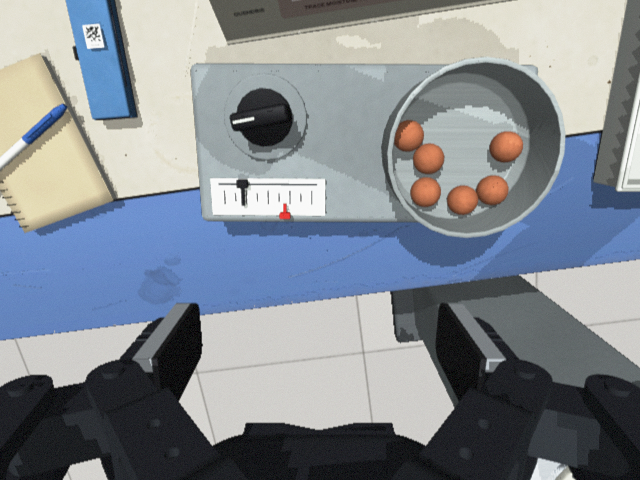

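The wrist view shows everything. The knob bar is at px (262,118), the pointer tip at about (243,206) and the red tip at about (285,204). All six beads are visible in the bowl. I'll compute the pointer gap and move to the knob.

```bash
cat > ptr.py <<'E'
from h import *
import sys
def gap(f=None,n='wrist'):
    im=load(f) if f else get_image(n)
    u=np.array([-.1426,-.9898]); 
    P=cloud(im);hsv=cv2.cvtColor(im['frame'],cv2.COLOR_RGB2HSV);Z=P[...,2];fr=im['frame'].astype(int)
    d=P[...,:2]-np.array([518,297]); lx=d@np.array([.9898,-.1426]); ly=d@np.array([.1426,.9898])
    box=(lx>-62)&(lx<-15)&(ly>20)&(ly<140)&(Z<75)&(Z>35)
    red=box&(hsv[...,1]>130)&((hsv[...,0]<8)|(hsv[...,0]>172))&(hsv[...,2]>90)
    blk=box&(fr.max(-1)<55)
    k,l,s,ce=cv2.connectedComponentsWithStats(blk.astype(np.uint8))
    for i in range(1,k):
        if s[i,4]>8: print('black',s[i],(lx[l==i].mean().round(1),ly[l==i].mean().round(1)),'ly range',np.percentile(ly[l==i],[2,98]).round(1),'lx',np.percentile(lx[l==i],[2,98]).round(1))
    if red.any(): 
        v,uu=np.nonzero(red); print('red',red.sum(),uu.mean(),v.min(),(lx[red].mean().round(1),ly[red].mean().round(1)),'lx',np.percentile(lx[red],[2,98]).round(1))
if __name__=='__main__':
    gap(*(sys.argv[1:2])) if len(sys.argv)<3 else gap(None,sys.argv[2])
E
python3 ptr.py w11
python3 -c "
from h import *
print(read_state()['joints'].round(3))
im=load('w11')
for p in [(243,206),(285,204)]: print(px(im,*p,52).round(1),px(im,*p).round(1))"
python3 -m jog '[[[0.1,0.05,0],[0,0,0.07],-1],[[0.2,0.1,0],[0,0,0.14],-1],[[0.3,0.15,0],[0,0,0.21],-1],[[0.4,0.2,0],[0,0,0.28],-1],[[0.5,0.25,0],[0,0,0.35],-1],[[0.6,0.3,0],[0,0,0.42],-1],[[0.7,0.36,0],[0,0,0.49],-1],[[0.793,0.356,-0.2],[0,0,0.56],-1],[[0.793,0.356,-0.4],[0,0,0.63],-1],[[0.793,0.356,-0.6],[0,0,0.70],-1],[[0.793,0.356,-0.8],[0,0,0.77],-1],[[0.793,0.356,-1],[0,0,0.8375],-1],[[0.793,0.356,-1],[0,0,0.8375],-1],[[0.793,0.356,-1],[0,0,0.8375],-1],[[0.793,0.356,-1],[0,0,0.8375],-1]]'
python3 -c "
from h import *
s=read_state();print(s['joints'].round(3),s['position'],s['ee_rot'])"
```

```text
black [237 180  12  25 114] (np.float64(-35.0), np.float64(106.1)) ly range [102. 110.] lx [-49.  -28.1]
red 71 284.4225352112676 204 (np.float64(-58.2), np.float64(69.0)) lx [-61.9 -50.5]
[ 0.899  0.287 -0.022  0.    -1.258  0.532]
[479.9 412.3  52. ] [480.8 411.2  56.9]
[476.3 372.9  52. ] [477.5 372.2  58.3]
clock: 39.65
position: [555.3, 378.7, 152.2]
ee_rot: [0.692, 0.722, 0.001, -0.002]
contact_force: [0.3, 0.6, 0.9]
gripper_width: 85.0
grasp_force: 0.0
[ 0.837  0.501  0.061 -0.004 -1.13   2.35 ] [555.27466136 378.69620041 152.24986793] [ 0.6916722   0.72220841  0.00084747 -0.00196365]
```

```bash
python3 -m jog '[[[0,-0.015,-0.3],[0,0,0],-1],[[0,-0.015,-0.6],[0,0,0],-1],[[0,-0.015,-0.77],[0,0,0],-1],[[0,-0.015,-0.77],[0,0,0],-1],[[0,-0.015,-0.77],[0,0,0],-1],[[0,-0.015,-0.77],[0,0,0],-1],[[0,-0.015,-0.77],[0,0,0],-1]]'
python3 -m jog '[[[0,0,0],[0,0,0],0],[[0,0,0],[0,0,0],0.5],[[0,0,0],[0,0,0],1],[[0,0,0],[0,0,0],1],[[0,0,0],[0,0,0],1],[[0,0,0],[0,0,0],1],[[0,0,0],[0,0,0],1],[[0,0,0],[0,0,0],1],[[0,0,0],[0,0,0],1],[[0,0,0],[0,0,0],1],[[0,0,0],[0,0,0],1]]'
python3 -c "
from h import *
s=read_state();print(s['joints'].round(3),s['ee_rot'])"; python3 ptr.py; echo; python3 ptr.py x scene; echo; python3 ptr.py x top
```

```text
clock: 40.35
position: [555.1, 377.9, 75.3]
ee_rot: [0.691, 0.723, 0.001, -0.002]
contact_force: [0.3, -0.3, 0.2]
gripper_width: 85.4
grasp_force: 0.0
clock: 41.45
position: [554.3, 377.2, 73.4]
ee_rot: [0.691, 0.723, -0.001, -0.002]
contact_force: [0.3, -0.0, -0.3]
gripper_width: 0.3
grasp_force: 0.0
[ 0.836  0.569 -0.032 -0.005 -0.971  2.354] [ 6.90811216e-01  7.23031567e-01 -5.81254387e-04 -2.20909089e-03]
black [168 196  52  22 536] (np.float64(-35.2), np.float64(107.5)) ly range [103.1 111.7] lx [-49.8 -27.7]
red 309 146.9902912621359 261 (np.float64(-57.5), np.float64(69.8)) lx [-61.9 -50.1]

red 6 218.16666666666666 223 (np.float64(-58.8), np.float64(66.3)) lx [-60.8 -54.7]

red 2 201.0 294 (np.float64(-58.2), np.float64(68.8)) lx [-59.7 -56.7]
```

The fingers shut on nothing (width 0.3). I'll work out numerically where the bar is relative to the fingers.

```bash
python3 -m jog '[[[0,0,0],[0,0,0],0],[[0,0,0],[0,0,0],-1],[[0,0,0],[0,0,0],-1],[[0,0,0],[0,0,0],-1],[[0,0,0],[0,0,0],-1],[[0,0,0.3],[0,0,0],-1],[[0,0,0.6],[0,0,0],-1],[[0,0,1],[0,0,0],-1],[[0,0,1],[0,0,0],-1],[[0,0,1],[0,0,0],-1]]'
python3 -c "
from h import *
for f in ('w11','now','sc0'):
    im=load(f) if f!='now' else get_image('wrist')
    P=cloud(im);X,Y,Z=P[...,0],P[...,1],P[...,2];g=im['frame'].max(-1)
    for lo,hi in ((60,72),(72,84),(84,92),(92,96),(96,100),(100,106)):
        w=(Z>lo)&(Z<hi)&(Y>335)&(Y<420)&(X>505)&(X<605)
        if w.sum()>20: q=P[w];n=np.argwhere(w);print(f,lo,hi,w.sum(),q.mean(0).round(1),[np.round(a,1) for a in cv2.minAreaRect(q[:,:2].astype(np.float32))],'px',n.min(0),n.max(0),g[w].mean().round())
"
```

```text
clock: 42.6
position: [554.6, 377.6, 174.8]
ee_rot: [0.691, 0.723, 0.001, -0.002]
contact_force: [-0.9, 0.6, -1.6]
gripper_width: 85.2
grasp_force: 0.0
w11 60 72 3471 [554.9 375.3  64.1] [array([547.6, 376.9]), array([84.6, 70.4]), np.float64(0.3)] px [ 74 224] [181 306] 101.0
w11 72 84 29 [551.9 362.4  77.7] [array([548.8, 373.6]), array([10.8, 43.3]), np.float64(18.8)] px [106 240] [131 290] 17.0
w11 92 96 67 [554.5 374.7  95.1] [array([554.8, 376.9]), array([14. , 45.7]), np.float64(2.5)] px [104 230] [131 288] 39.0
w11 96 100 1012 [554.8 376.5  98.1] [array([554.8, 376.8]), array([13.9, 45.3]), np.float64(2.7)] px [104 230] [131 288] 57.0
now 60 72 4464 [554.4 380.2  64.2] [array([547.8, 377.1]), array([84.7, 69.7]), np.float64(0.7)] px [173 251] [267 368] 108.0
now 72 84 61 [554.1 399.   77.8] [array([554. , 398.3]), array([13.6,  2.8]), np.float64(4.4)] px [196 310] [202 330] 20.0
now 84 92 46 [553.8 399.   87.7] [array([554.3, 398.2]), array([13.8,  3.1]), np.float64(0.0)] px [199 310] [204 331] 20.0
now 92 96 97 [555.5 385.1  95. ] [array([555.2, 377.7]), array([13.8, 43.9]), np.float64(2.2)] px [201 310] [267 331] 31.0
now 96 100 1358 [555.  377.8  98.1] [array([555.2, 377.1]), array([13.6, 45. ]), np.float64(2.2)] px [202 310] [269 331] 53.0
sc0 60 72 198 [548.  372.5  65.4] [array([550.8, 382.2]), array([68. , 91.7]), np.float64(89.7)] px [203 224] [224 259] 95.0
sc0 72 84 65 [550.4 370.9  76.8] [array([550.7, 371.5]), array([37.1, 44.3]), np.float64(44.3)] px [203 237] [214 253] 44.0
sc0 84 92 28 [550.9 372.2  88. ] [array([550.1, 374.4]), array([10. , 45.1]), np.float64(15.0)] px [201 239] [209 251] 44.0
sc0 100 106 43 [554.9 374.5 101.5] [array([554.5, 375.3]), array([46.1, 14.4]), np.float64(89.6)] px [196 239] [204 251] 70.0
```

```bash
python3 -m jog '[[[0.006,-0.005,-0.3],[0,0,0],-1],[[0.006,-0.005,-0.6],[0,0,0],-1],[[0.006,-0.005,-0.9],[0,0,0],-1],[[0.006,-0.005,-1],[0,0,0],-1],[[0.006,-0.005,-1],[0,0,0],-1],[[0.006,-0.005,-1],[0,0,0],-1],[[0.006,-0.005,-1],[0,0,0],-1]]'
python3 -m jog '[[[0,0,-0.02],[0,0,0],0],[[0,0,-0.02],[0,0,0],0],[[0,0,-0.02],[0,0,0],0.3],[[0,0,-0.02],[0,0,0],0.3],[[0,0,-0.02],[0,0,0],0.3],[[0,0,-0.02],[0,0,0],0.3]]'
python3 -m jog '[[[0,0,0],[0,0,0],0.6],[[0,0,0],[0,0,0],0.6],[[0,0,0],[0,0,0],0.6]]'
python3 -m jog '[[[0,0,0],[0,0,0],0.75],[[0,0,0],[0,0,0],0.75],[[0,0,0],[0,0,0],0.75]]'
python3 -m jog '[[[0,0,0],[0,0,0],0.85],[[0,0,0],[0,0,0],0.85],[[0,0,0],[0,0,0],0.85]]'
python3 -c "
from h import *
im=get_image('wrist');np.savez('/tmp/w12.npz',**im);P=cloud(im);s=read_state()['position'];print(s)
X,Y,Z=P[...,0],P[...,1],P[...,2]
for lo in range(62,124,4):
    w=(Z>lo)&(Z<lo+4)&(abs(X-555)<40)&(abs(Y-377)<40)
    if w.sum()>5: q=P[w];print(lo,w.sum(),q.min(0).round(),q.max(0).round())"
```

```text
clock: 43.35
position: [555.8, 377.5, 75.3]
ee_rot: [0.691, 0.723, 0.001, -0.002]
contact_force: [0.2, 0.1, 0.6]
gripper_width: 85.5
grasp_force: 0.0
clock: 43.95
position: [555.0, 376.7, 71.5]
ee_rot: [0.691, 0.723, -0.001, -0.002]
contact_force: [0.1, 0.4, -0.4]
gripper_width: 29.6
grasp_force: 0.0
clock: 44.25
position: [554.9, 376.6, 71.4]
ee_rot: [0.691, 0.723, -0.001, -0.002]
contact_force: [0.9, 0.0, -0.3]
gripper_width: 17.2
grasp_force: 0.0
clock: 44.55
position: [555.5, 376.7, 71.6]
ee_rot: [0.691, 0.723, -0.0, -0.002]
contact_force: [2.1, -0.9, -0.2]
gripper_width: 11.1
grasp_force: 29.8
clock: 44.85
position: [555.4, 376.7, 71.7]
ee_rot: [0.691, 0.723, -0.0, -0.002]
contact_force: [2.6, -0.5, 1.1]
gripper_width: 8.6
grasp_force: 58.7
[555.44079249 376.75517242  71.71621122]
62 184 [527. 361.  62.] [584. 410.  66.]
66 3422 [532. 365.  66.] [579. 401.  70.]
70 80 [538. 368.  70.] [578. 400.  74.]
74 79 [547. 396.  74.] [561. 400.  78.]
78 86 [547. 397.  78.] [561. 400.  82.]
82 95 [547. 396.  82.] [561. 400.  86.]
86 94 [547. 397.  86.] [561. 400.  90.]
90 104 [547. 396.  90.] [561. 400.  94.]
94 1129 [547. 354.  94.] [562. 400.  98.]
98 1747 [544. 355.  98.] [565. 399. 102.]
102 277 [538. 371. 102.] [572. 388. 106.]
106 355 [537. 365. 106.] [573. 388. 110.]
110 375 [537. 381. 110.] [573. 388. 114.]
114 451 [537. 370. 114.] [573. 388. 118.]
118 497 [537. 364. 118.] [573. 388. 122.]
122 483 [537. 379. 122.] [573. 388. 126.]
```

The bar is held at a partial closing command, where shutting fully had slipped off it. The knob's friction is small, so I'll turn with the lighter grip and track the pointer.

```bash
python3 -m jog '[[[0,0,0],[0,0,-0.03],0.76],[[0,0,0],[0,0,-0.08],0.76],[[0,0,0],[0,0,-0.13],0.76],[[0,0,0],[0,0,-0.18],0.76],[[0,0,0],[0,0,-0.23],0.76],[[0,0,0],[0,0,-0.25],0.76],[[0,0,0],[0,0,-0.25],0.76],[[0,0,0],[0,0,-0.25],0.76]]'
python3 ptr.py
```

```text
clock: 45.7
position: [555.1, 376.8, 71.6]
ee_rot: [0.854, 0.52, 0.0, -0.002]
contact_force: [1.6, -0.5, 1.0]
gripper_width: 10.5
grasp_force: 39.9
black [160 269  49  26 485] (np.float64(-34.4), np.float64(101.0)) ly range [ 96.6 105.2] lx [-49.8 -27.5]
red 226 173.69026548672565 340 (np.float64(-57.4), np.float64(70.6)) lx [-61.8 -50.1]
```

```bash
python3 -m jog '[[[0,0,0],[0,0,-0.05],0.76],[[0,0,0],[0,0,-0.11],0.76],[[0,0,0],[0,0,-0.17],0.76],[[0,0,0],[0,0,-0.23],0.76],[[0,0,0],[0,0,-0.29],0.76],[[0,0,0],[0,0,-0.35],0.76],[[0,0,0],[0,0,-0.41],0.76],[[0,0,0],[0,0,-0.47],0.76],[[0,0,0],[0,0,-0.53],0.76],[[0,0,0],[0,0,-0.59],0.76],[[0,0,0],[0,0,-0.65],0.76],[[0,0,0],[0,0,-0.71],0.76],[[0,0,0],[0,0,-0.75],0.76],[[0,0,0],[0,0,-0.75],0.76],[[0,0,0],[0,0,-0.75],0.76]]'
python3 ptr.py; python3 ptr.py x scene
```

```text
clock: 47.25
position: [555.0, 377.6, 71.6]
ee_rot: [0.972, -0.236, 0.002, -0.003]
contact_force: [2.2, 3.5, 0.2]
gripper_width: 10.5
grasp_force: 39.8
black [220 217   8   5  15] (np.float64(-37.1), np.float64(79.4)) ly range [71.  84.6] lx [-48.6 -29.8]
red 5 218.0 223 (np.float64(-58.9), np.float64(67.6)) lx [-61.4 -53.9]
```

```bash
python3 -m jog '[[[0,0,0],[0,0,-0.05],0.76],[[0,0,0],[0,0,-0.11],0.76],[[0,0,0],[0,0,-0.17],0.76],[[0,0,0],[0,0,-0.23],0.76],[[0,0,0],[0,0,-0.29],0.76],[[0,0,0],[0,0,-0.35],0.76],[[0,0,0],[0,0,-0.383],0.76],[[0,0,0],[0,0,-0.383],0.76],[[0,0,0],[0,0,-0.383],0.76]]'
python3 -m jog '[[[0,0,0],[0,0,0],0.3],[[0,0,0],[0,0,0],-0.3],[[0,0,0],[0,0,0],-1],[[0,0,0],[0,0,0],-1],[[0,0,0],[0,0,0],-1],[[0,0,0.3],[0,0,0],-1],[[0,0,0.6],[0,0,0],-1],[[0,0,1],[0,0,0],-1],[[0,0,1],[0,0,0],-1]]'
python3 -m jog '[[[-0.2,-0.1,0.2],[0,0,0.07],-1],[[-0.4,-0.2,0.4],[0,0,0.14],-1],[[-0.6,-0.3,0.6],[0,0,0.21],-1],[[-0.8,-0.35,0.75],[0,0,0.28],-1],[[-0.8,-0.36,0.78],[0,0,0.35],-1],[[-0.8,-0.36,0.78],[0,0,0.42],-1],[[-0.8,-0.36,0.78],[0,0,0.49],-1],[[-0.8,-0.36,0.78],[0,0,0.54],-1],[[-0.8,-0.36,0.78],[0,0,0.54],-1],[[-0.8,-0.36,0.78],[0,0,0.54],-1]]'
python3 ptr.py; python3 ptr.py x scene;python3 lv.py -8; python3 beads.py
```

```text
clock: 48.25
position: [555.4, 377.8, 71.6]
ee_rot: [0.803, -0.596, 0.002, -0.002]
contact_force: [3.0, 4.2, -0.7]
gripper_width: 10.0
grasp_force: 39.5
clock: 49.15
position: [557.9, 378.7, 178.7]
ee_rot: [0.802, -0.597, 0.004, -0.007]
contact_force: [1.3, 0.6, 1.0]
gripper_width: 85.7
grasp_force: 0.0
clock: 50.15
position: [474.8, 340.5, 249.2]
ee_rot: [0.997, -0.076, 0.001, -0.002]
contact_force: [0.3, 0.2, -1.0]
gripper_width: 85.0
grasp_force: 0.0
black [277 180  11  23  97] (np.float64(-34.0), np.float64(69.8)) ly range [65.9 74.1] lx [-47.6 -28.3]
red 80 283.675 203 (np.float64(-57.6), np.float64(69.0)) lx [-62.  -49.8]
red 3 218.33333333333334 223 (np.float64(-57.4), np.float64(68.9)) lx [-60.4 -53. ]
[-0.0016  0.0013  0.0053] [474.86617531 340.56221238 249.28730543]
wrist 1403 [417. 145.] [513.8 253.1  85.1]
wrist 760 [505. 144.] [504.6 182.5  84.7]
wrist 1381 [477. 192.] [467.7 203.2  84.7]
wrist 665 [425. 190.] [476.6 250.2  84.8]
scene 135 [257. 234.] [508.3 244.7  84.8]
scene 51 [244. 239.] [473.  243.4  87.5]
top 128 [248. 275.] [515.  250.4  87.5]
top 54 [277. 279.] [503.2 176.7  88.7]
top 62 [250. 290.] [475.  245.8  87.7]
top 116 [267. 294.] [465.9 204.7  88.2]
```

Pointer and mark agree to about 1 mm. Before handing in, I'll check that the scoop hasn't been knocked.

```bash
python3 -c "
from h import *
snap('scene','sE');snap('top','tE')"; python3 m.py sE | head -2; python3 m.py tE | head -2
```

```text
block top 94.01103677940178 ((558.1904296875, -238.22471618652344), (16.80918312072754, 70.48942565917969), 81.7720947265625)
mat z 8.780516108160255 ((554.4591064453125, -228.51898193359375), (144.37435913085938, 200.80355834960938), 82.3494644165039)
block top 96.99678886930742 ((559.2711791992188, -237.46151733398438), (16.557065963745117, 64.40084075927734), 81.82675170898438)
mat z 9.649306367423367 ((563.9010620117188, -238.1436767578125), (138.8138427734375, 180.4148712158203), 83.63746643066406)
```

The scoop stands upright near the mat's centre, all six beads are in the bowl, and the pointer is on the mark.

```bash
python3 -c "
from bench import job_done; print(job_done())"
```

```text
the job is handed in; nothing more can be done
None
```

I handed the job in with all six beads in the milling bowl, the scoop released upright near the middle of its mat, and the pointer about 1 mm from the red mark by camera; `job_done()` gave no verdict.

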